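# Changeover plate from the slotted rack into the dock

### The arm

A 6-joint arm with a two-finger parallel gripper is mounted at the origin on a cart in front of the work surface, level with it; the furniture and walls round the work are solid. World frame = base frame: x ahead of the robot, y to its left, z up, the work surface at z = 0. Lengths are in m, angles in rad, forces in N, time in s.
With the tool pointing down it reaches from about 0.25 to 0.775 m from the base axis. Payload 4 kg.
Tool frame: the origin (TCP) lies midway between the tips of the shut fingers; the grasp point (between the pads) lies robot.grip_point_offset behind it (robot.grip_point_offset is the distance from the TCP to the grasp point, in m); z points along the fingers, x is the direction in which the jaws open and shut, and the axes are right-handed (so a half turn about z gives the same grasp; the last joint's range is limited). The gripper opens to 94 mm and grips with 3 to 60 N. Pads are 16 mm wide; open, the fingers measure 119 mm over their backs; the gripper's body (75 mm by 177 mm) begins 78 mm behind the grasp point.
Start: joints at [-1.449, 0.087, 1.371, -0, 1.684, -0.103], TCP at [0.123, -0.536, 0.206] pointing down, gripper open.
Joint ranges: [-3.1, 3.1], [-0.76, 2.03], [0.27, 2.55], [-1.08, 4.22], [0.17, 2.65], [-2.57, 2.57]. Speed limits (rad/s): [2.79, 2.79, 3.14, 3.14, 3.14, 3.14].

### API

Orientations are given as [roll, pitch, yaw] about the fixed x, y, z axes, in that order (R = Rz(yaw) Ry(pitch) Rx(roll)).
In Python, from bench import robot, optics, finder gives the robot as it stands. The module is installed in compiled form; this text tells all that it offers.
- The arm moves only by the tool arm_command, never from a script. Its argument "plan" is a list of rows, each a list of 5 numbers: the opening, from 0 (shut) to 1 (fully open), then the shift along the world's x, y, z in m, then the turn about the world's z in degrees. A call has 1 to 10 rows; each row is the pose to reach, as a shift and turn from the pose commanded when the call began; what a row does not reach only later rows make up. A row lasts 1/8 s, in which the tool goes at most 62.5 mm and 10.7 degrees, less where a joint would pass 70% of its speed; a pose out of reach is approached as far as the arm can. A call with a gripper value outside its range is refused whole. The fingers move at their own pace and stop on an object; the grip force is fixed at half the most. Time passes only in rows, so rows that repeat a pose let the fingers close. It gives the time, the measured TCP pose, the force and the opening at its end, in the units of the state.
- robot.get_obs(): the state, without advancing time (a new reading comes with each control period).
- optics.snapshot(name): name is "scene" or "top"; returns a dict with "image" (400x640x3 uint8, red, green, blue), "fx", "fy", "cx", "cy" (pixels), "position" and "rotation" of the camera in the world. Camera axes: x right, y down, z forward; pixel columns grow to the right and rows downward; lengths in m; the calibration is good to about 2 mm. A picture is of the moment at which its call begins. There is no depth.
- robot.close_job(): hands the job in, once; it reports no verdict.
Trained networks look in the newest picture that a camera, given by its name, has taken for a name from the list of things; names that differ only in an ending like _2 or _b are one class to them, and where a whole thing is asked for, a point or a joint stands for the part that bears it (a point fixed in the world has none). Each returns a list of dicts, best first, with "p" (0 to 1); they miss things now and then, are a little off and sometimes report something else, mostly with a low value. They report only what shows in the picture. A call takes as long as a camera call.
- finder.masks_of(label, camera): "pixels" (400x640 bool, what is visible of it) and "extent" ([left, top, right, bottom] in pixels, round what is visible of it).
The state is a dict: "time": time; "joint_positions": joint angles; "qvel": joint speeds; "joint_torque": joint torques, N m; "tool_pos": TCP position; "ee_rot": TCP orientation; "wrist_force": force on the tool from outside, world axes, zero at the start; "wrist_torque": the same for the moment, N m; "width": finger opening in m.
Only numpy, scipy, OpenCV 4.12 (cv2) and the standard library are available. Lean on these libraries where they do the work, as an engineer would, in place of code of your own. Each camera call takes 0.05 s, during which the arm holds its last target.

### The job

Set up the bench for the next bottle format: draw the blue changeover plate straight up out of its slot in the rack, lean it on the sloping rest and let go, so that you can take it again another way. Then lay it flat on the table before the dock and push it in under the dock's two lips until you feel the red sprung buffer give a few millimetres, but never drive the buffer to the end of its travel; ease off and leave the plate lying in line against the buffer. Leave the white plate in its slot and do not disturb the other things on the table.

Things in the scene. Friction and masses are not known exactly. Their poses are not given: they have to be found in the camera images.
- plate_blue: Blue plastic changeover plate, 84 mm long (z axis) x 50 wide (x) x 8 thick (y), about 70 g (varies), origin at its centre, two small flush steel bushes. It starts upright in one of the rack's two slots, z up, its upper 44 mm showing above the rack. Symmetrical: either end and either face may go any way round.
- plate_white: White plate, otherwise the same as the blue one, in the other slot of the rack. Stays there. Origin at its centre.
- rack: Slotted rack, fixed, foot 70 (x) x 108 mm (y), 48 mm high; origin under its centre, z up. Slots at y = -23 and +23 mm, 10 mm wide, 40 deep; which plate is where varies. The plates stand on a floor 8 mm above the table, width along the rack's x, thickness along y, guided only at their side edges by black combs (54 mm between groove backs); the middle 36 mm of their faces is clear.
- cradle: Sloping support of the fixed steel rest. Origin in the corner of ledge and support face, 36 mm above the table; z axis up the slope, 35 degrees back from vertical; -x out of the face (about to the robot's left, 35 degrees above level); y level. Strip 24 mm wide (y), reaching only 46 mm up the slope (keep fingers above it); rubber ledge 30 mm wide (y), reaching 24 mm out along -x. A steel foot 90 x 50 x 8 mm lies on the table below.
- cradle_seat (a point): Centre of the plate when it leans centrally on the rest, a 50 mm wide end on the ledge and a face against the strip: in the cradle's frame x = -4, y = 0, z = +42 mm. Its long edges then overhang the strip by 13 mm each side.
- dock: Aluminium dock fixed on the bare table, open below; origin on the table in its middle, z up, +x is the push direction. Two rails run from x = -50 to +60 mm, 54 mm apart inside, 82 mm over all; a cross bar 26 mm high ties them at x = 60 to 72 mm. In place the plate lies on the table, centred on y = 0, its long side along x.
- dock_mouth (a point): Point on the table midway between the near ends of the rails, at dock x = -50, y = 0. The steel lips on the rails reach 6 mm in over the channel, underside 10.5 and top 14.5 mm above the table. Slanted guides without lips, 10.5 mm high, widen the mouth from 54 mm to about 75 mm at dock x = -72 mm; before that the table is free.
- stop: Dark steel stop block with a black knob on top (28 mm high) between the dock's rails; its place along the dock varies. Origin on the table under the front face of the buffer at rest; axes as the dock's.
- stop_face (a point): Middle of the front face of the red buffer when not pressed, 4 mm above the table. The plate is in place when its far end touches here: its centre then lies 42 mm before it, along the dock's -x, 4 mm above the table, and its near end sticks out of the rails by 6 to 29 mm.
- buffer (a joint): Red sprung, damped buffer, 30 mm wide, on the stop. 0 at rest, grows as the plate presses it in along the dock's +x, 0.010 (10 mm) at the end of its travel. It begins to give at about 1.6 N and then takes 0.8 N more per mm; it pushes the plate back out when the push is eased off.
- cap_stray: Loose yellow bottle cap, 29 mm across, 17 mm high, bystander, lying in front of the labelling machine. Origin under its centre. The machine's sloping panel with its knobs stands along the table from about x = 0.43 m on, to the right of y = 0.27 m, and rises to 0.2 m: carry things over or round it.
- marker: Loose marker with a white and blue body, 135 mm long, 17 mm thick, bystander. Origin under its middle.
- bottle_spare: Loose filled sauce bottle with a yellow cap, 54 mm across, 166 mm high, bystander. Origin under its centre.
- roll: Loose roll of yellow labels lying flat, 94 mm across, 48 mm high, bystander. Origin under its centre.

How it is judged:
By the outcome, as a careful person would: the job done as asked, in the order asked, and still so for the second after the job is handed in, with the robot touching nothing.
It also fails if it takes over 70 s, if anything falls off the work surface, if the arm or the gripper's body presses on something with over 40 N, if the wrist force passes 120 N, or if a joint passes its speed limit or range.

## Working session

There is one attempt and no reset: what is moved stays moved. The work goes in short steps, Python scripts to look and compute and a tool call to move; the robot and the scene stay as the last step left them, time stands still between calls to the robot, and variables do not carry over. Pictures are saved under pics/ and viewed, and the job is handed in when it is done.

Besides the shell and the picture viewer there is one more tool, called after "Call:" as name(argument=value, ...), one argument or row to a line, values as JSON. arm_command: Moves the arm, as the interface text tells. Its arguments: {"type":"object","properties":{"plan":{"type":"array","items":{"type":"array","items":{"type":"number"}}}},"required":["plan"]}

```bash
mkdir -p pics; ls
python3 - <<'E'
from bench import robot, optics, finder
import cv2,json
o=robot.get_obs(); print(o); print(robot.grip_point_offset)
for n in("scene","top"):
    s=optics.snapshot(n); cv2.imwrite(f"pics/{n}0.png",s["image"][:,:,::-1]); print({k:v for k,v in s.items() if k!="image"})
E
```

```text
pics
{'time': 0.0, 'joint_positions': array([-1.44908897e+00,  8.79777590e-02,  1.37226961e+00, -5.80925318e-06,
        1.68356625e+00, -1.03077160e-01]), 'qvel': array([1.76214605e-03, 6.37060671e-04, 2.91188792e-04, 4.26496380e-04,
       7.88885505e-05, 9.69839117e-04]), 'joint_torque': array([-1.39872256e-03, -3.40186143e+01, -3.02427685e+01,  7.17724487e-02,
        3.32691742e-02, -1.85771105e-04]), 'tool_pos': array([ 0.12253206, -0.53561681,  0.20428394]), 'ee_rot': array([-3.14136987e+00,  2.20977881e-03, -1.34601221e+00]), 'wrist_force': array([-0.08843531,  1.00668812,  0.33206223]), 'wrist_torque': array([ 0.02730747,  0.00268251, -0.02200068]), 'width': 0.09411743962363826}
0.0188
{'fx': 434.4310199864035, 'fy': 434.4310199864035, 'cx': 324.4331979511667, 'cy': 198.59770503904673, 'position': array([0.06475765, 1.00184465, 0.97381095]), 'rotation': array([-2.33210545, -0.00790371, -2.64271397])}
{'fx': 491.4347004995464, 'fy': 491.4347004995464, 'cx': 326.9259278460476, 'cy': 195.6190063442361, 'position': array([0.30792398, 0.18135262, 1.54582924]), 'rotation': array([-3.02109948e+00, -9.58674036e-04, -1.56846084e+00])}
```

View pics/scene0.png

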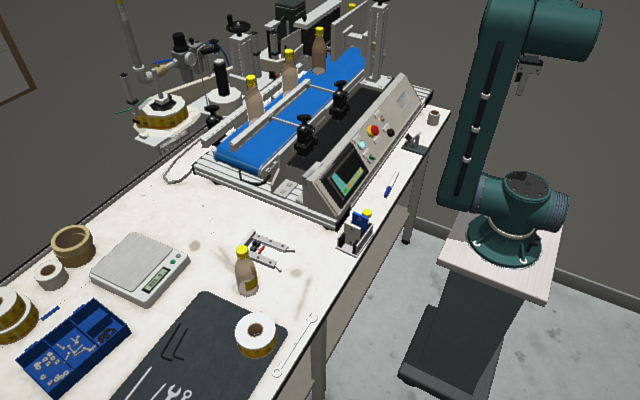

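View pics/top0.png

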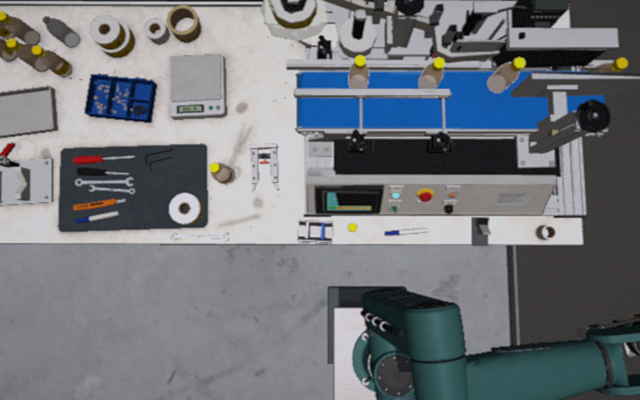

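```bash
cat > h.py <<'E'
from bench import robot, optics, finder
import cv2, numpy as np
from scipy.spatial.transform import Rotation as Ro
def cam(s):
    K=np.array([[s["fx"],0,s["cx"]],[0,s["fy"],s["cy"]],[0,0,1]])
    return K,Ro.from_euler('xyz',s["rotation"]).as_matrix(),np.array(s["position"])
def ray(s,u,v,z):
    K,R,p=cam(s); d=R@np.linalg.inv(K)@np.array([u,v,1.]); return p+d*(z-p[2])/d[2]
def proj(s,P):
    K,R,p=cam(s); c=(np.atleast_2d(P)-p)@R; q=c@K.T; return q[:,:2]/q[:,2:]
def crop(s,name,x0,y0,x1,y1,f,pts=None):
    im=cv2.resize(s["image"][y0:y1,x0:x1,::-1],None,fx=f,fy=f,interpolation=cv2.INTER_CUBIC)
    if pts is not None:
        for q in proj(s,pts):
            c=((q-[x0,y0]+.5)*f).astype(int); cv2.circle(im,tuple(int(a) for a in c),2,(255,0,255),-1)
    cv2.imwrite(name,im)
E
python3 - <<'E'
from h import *
for n in("scene","top"):
    s=optics.snapshot(n)
    for l in ["plate_blue","plate_white","rack","cradle","dock","stop","buffer","cap_stray","marker","bottle_spare","roll"]:
        for m in finder.masks_of(l,n)[:2]:
            v,u=np.nonzero(m["pixels"]); print(n,l,round(m["p"],2),m["extent"],len(u),(u.mean().round(1),v.mean().round(1)) if len(u) else 0, ray(s,u.mean(),v.mean(),0.0).round(3))
    if n=="top":
        crop(s,"pics/t_dock.png",230,130,340,250,5); crop(s,"pics/t_rest.png",290,205,500,250,3.8)
    else:
        crop(s,"pics/s_dock.png",225,195,385,305,5); crop(s,"pics/s_rest.png",330,130,450,255,4.5)
E
```

```text
scene plate_blue 0.76 [350.4, 210.8, 372.0, 230.4] 221 (np.float64(359.8), np.float64(220.3)) [0.405 0.133 0.   ]
scene plate_white 0.4 [338.1, 220.9, 370.2, 256.3] 478 (np.float64(355.2), np.float64(242.6)) [0.378 0.221 0.   ]
scene rack 0.96 [337.2, 219.8, 372.1, 257.2] 567 (np.float64(354.2), np.float64(242.0)) [0.382 0.221 0.   ]
scene rack 0.52 [408.0, 133.6, 420.5, 141.5] 82 (np.float64(411.0), np.float64(136.7)) [ 0.421 -0.362  0.   ]
scene cradle 0.54 [405.3, 131.1, 422.7, 141.9] 72 (np.float64(411.9), np.float64(136.9)) [ 0.418 -0.363  0.   ]
scene dock 0.94 [240.8, 231.5, 294.3, 272.6] 747 (np.float64(264.3), np.float64(249.1)) [0.598 0.371 0.   ]
scene stop 0.63 [250.9, 243.5, 262.6, 253.7] 91 (np.float64(256.2), np.float64(246.3)) [0.624 0.374 0.   ]
scene buffer 0.65 [350.5, 210.3, 370.0, 230.0] 225 (np.float64(359.8), np.float64(220.4)) [0.405 0.134 0.   ]
scene buffer 0.52 [345.8, 223.5, 357.8, 246.0] 260 (np.float64(351.0), np.float64(233.2)) [0.405 0.194 0.   ]
scene cap_stray 0.65 [365.8, 210.3, 370.5, 216.8] 37 (np.float64(367.1), np.float64(212.4)) [0.399 0.091 0.
[... 1052 characters left out ...]
oat64(262.6), np.float64(164.0)) [0.596 0.386 0.   ]
top stop 0.49 [259.8, 153.8, 266.4, 166.5] 85 (np.float64(263.2), np.float64(157.1)) [0.619 0.384 0.   ]
top stop 0.47 [344.4, 221.8, 354.9, 230.9] 74 (np.float64(351.7), np.float64(227.0)) [0.396 0.102 0.   ]
top marker 0.48 [384.4, 226.5, 423.7, 238.1] 183 (np.float64(403.1), np.float64(231.4)) [ 0.382 -0.059  0.   ]
top marker 0.46 [303.1, 221.9, 308.3, 238.2] 66 (np.float64(306.6), np.float64(229.6)) [0.387 0.244 0.   ]
top bottle_spare 0.55 [210.1, 166.1, 234.4, 183.9] 338 (np.float64(220.3), np.float64(173.6)) [0.565 0.52  0.   ]
top roll 0.88 [167.4, 193.5, 201.6, 226.1] 840 (np.float64(185.1), np.float64(208.5)) [0.453 0.628 0.   ]
```

View pics/t_dock.png

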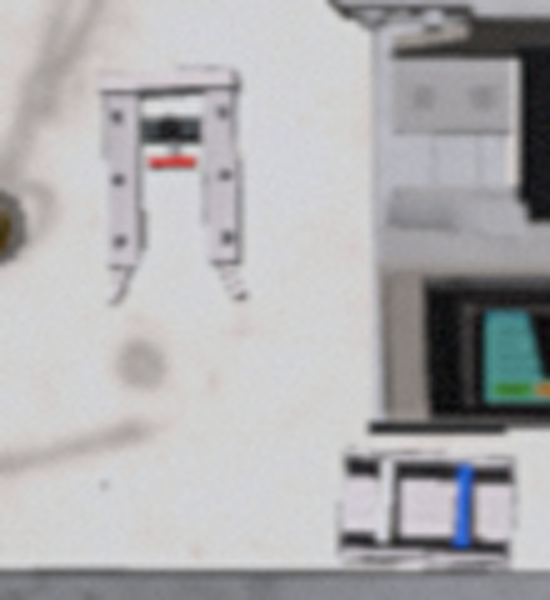

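View pics/t_rest.png

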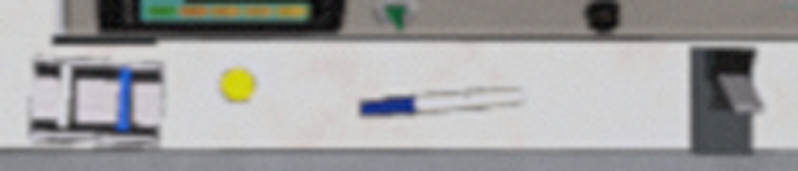

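View pics/s_dock.png

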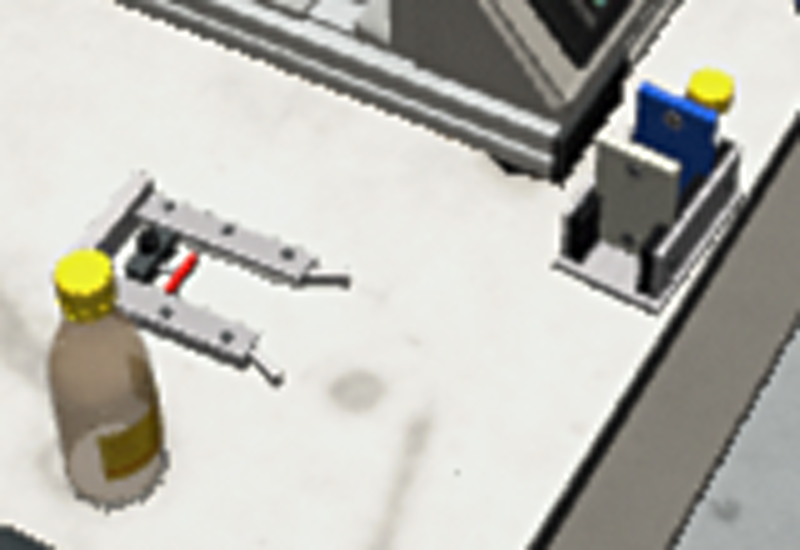

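View pics/s_rest.png

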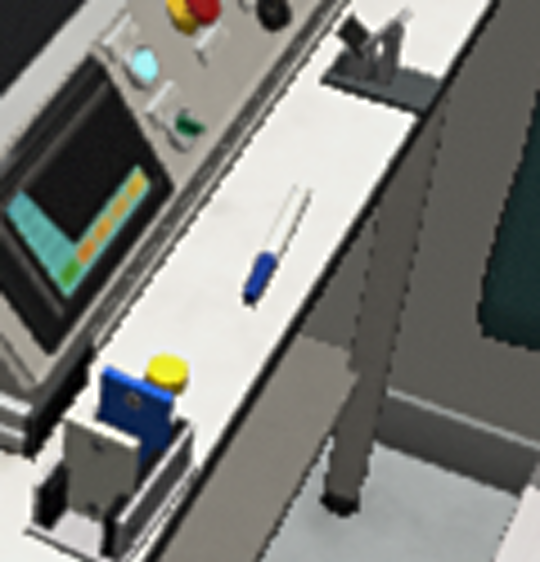

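Run:
```python
from h import *
t=optics.snapshot("top"); s=optics.snapshot("scene")
np.save("t0.npy",t,allow_pickle=True); np.save("s0.npy",s,allow_pickle=True)
crop(t,"pics/a1.png",292,212,342,248,15)
crop(s,"pics/a2.png",332,205,376,261,10)
crop(t,"pics/a3.png",244,138,284,192,10)
crop(t,"pics/a4.png",465,210,501,248,14)
crop(s,"pics/a5.png",398,126,434,160,16)
```

```text
(no output)
```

View pics/a1.png

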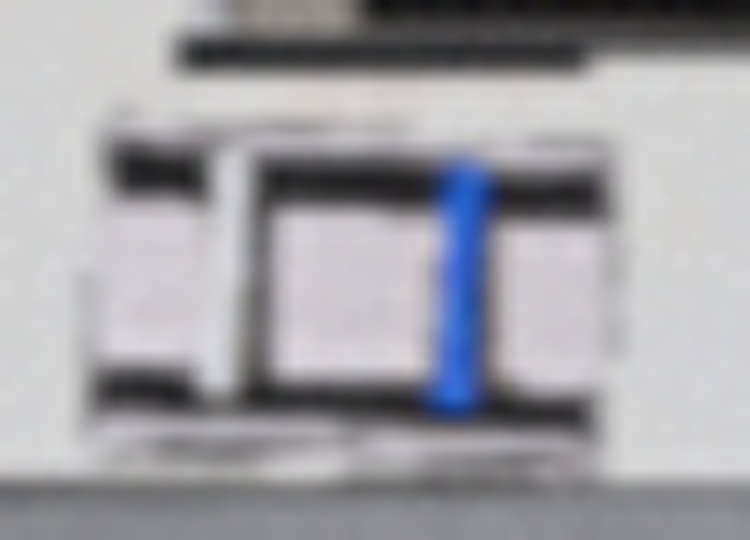

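View pics/a2.png

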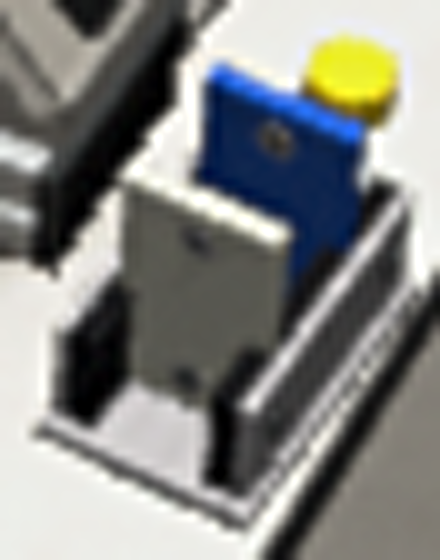

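View pics/a3.png

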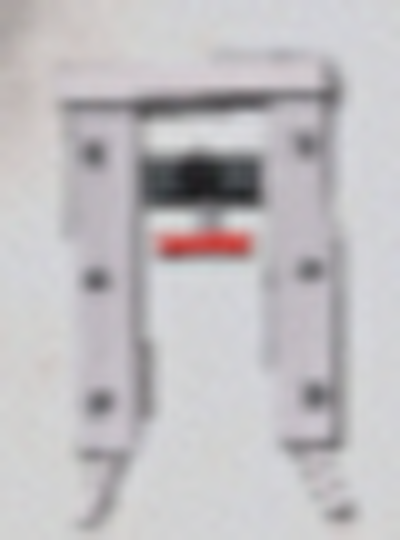

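View pics/a4.png

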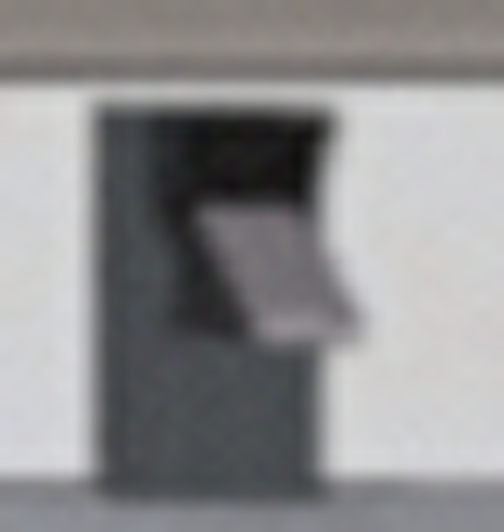

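View pics/a5.png

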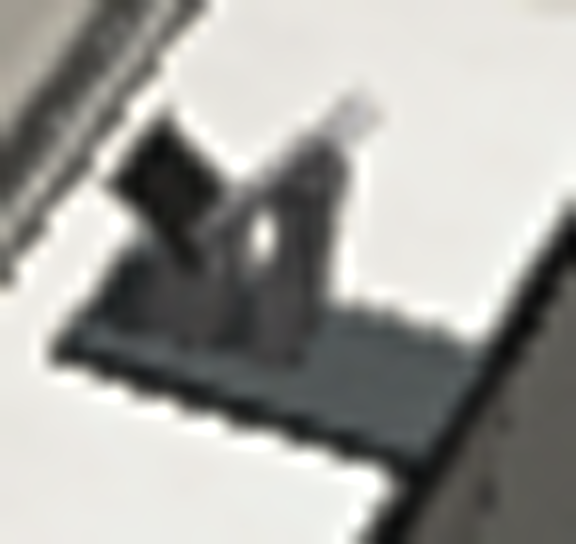

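```bash
cat >> h.py <<'E'
def cradleR(yaw): # columns x,y,z of cradle
    h=np.array([np.cos(yaw),np.sin(yaw),0]); u=np.array([0,0,1.]); a=np.radians(35)
    z=np.cos(a)*u+np.sin(a)*h; x=np.cos(a)*h-np.sin(a)*u
    return np.c_[x,np.cross(z,x),z]
def wire(s,im,x0,y0,f,P,closed=True,col=(255,0,255)):
    q=((proj(s,P)-[x0,y0]+.5)*f).astype(np.int32); cv2.polylines(im,[q],closed,col,1)
E
cat > ov.py <<'E'
from h import *
import sys
def cr(s,name,box,f,o,yaw):
    x0,y0,x1,y1=box
    im=cv2.resize(s["image"][y0:y1,x0:x1,::-1],None,fx=f,fy=f,interpolation=cv2.INTER_CUBIC)
    R=cradleR(yaw); o=np.array(o)
    A=lambda L: np.array(L)*1e-3@R.T+o
    wire(s,im,x0,y0,f,A([[0,-12,0],[0,12,0],[0,12,46],[0,-12,46]]),True,(0,0,255))
    wire(s,im,x0,y0,f,A([[0,-15,0],[0,15,0],[-24,15,0],[-24,-15,0]]),True,(0,255,0))
    return im
t=np.load("t0.npy",allow_pickle=True).item(); s=np.load("s0.npy",allow_pickle=True).item()
px,py=float(sys.argv[1]),float(sys.argv[2])
ims=[]
for yaw in map(float,sys.argv[3:]):
    y=np.radians(yaw)
    a=cr(t,"",(465,210,501,248),10,(px,py,.036),y); b=cr(s,"",(398,126,434,160),10,(px,py,.036),y)
    b=cv2.copyMakeBorder(b,0,a.shape[0]-b.shape[0],0,0,cv2.BORDER_CONSTANT)
    ims.append(np.hstack([a,b]))
cv2.imwrite("pics/ov.png",np.vstack(ims))
E
python3 - <<'E'
from h import *
t=np.load("t0.npy",allow_pickle=True).item(); s=np.load("s0.npy",allow_pickle=True).item()
# foot corners: top view crop 14 ; z=8mm
for u,v in [(95,108),(335,105),(325,490),(100,490)]:
    print(ray(t,465+u/14-.5,210+v/14-.5,.008))
for u,v in [(60,345),(410,470)]: print(ray(s,398+u/16-.5,126+v/16-.5,.008))
E
python3 ov.py .405 -.315 -90 180
```

```text
[ 0.42701263 -0.2726039   0.008     ]
[ 0.42781571 -0.32641132  0.008     ]
[ 0.34195038 -0.32099328  0.008     ]
[ 0.34183238 -0.27090745  0.008     ]
[ 0.4270818  -0.27149279  0.008     ]
[ 0.34077481 -0.2661655   0.008     ]
```

View pics/ov.png

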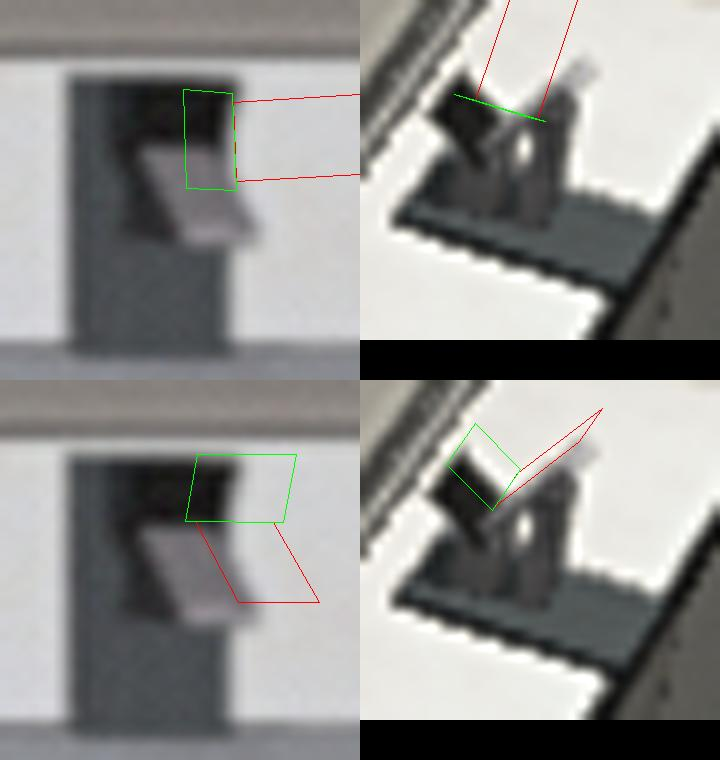

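```bash
python3 ov.py .398 -.2975 180 184
```

```text
(no output)
```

View pics/ov.png

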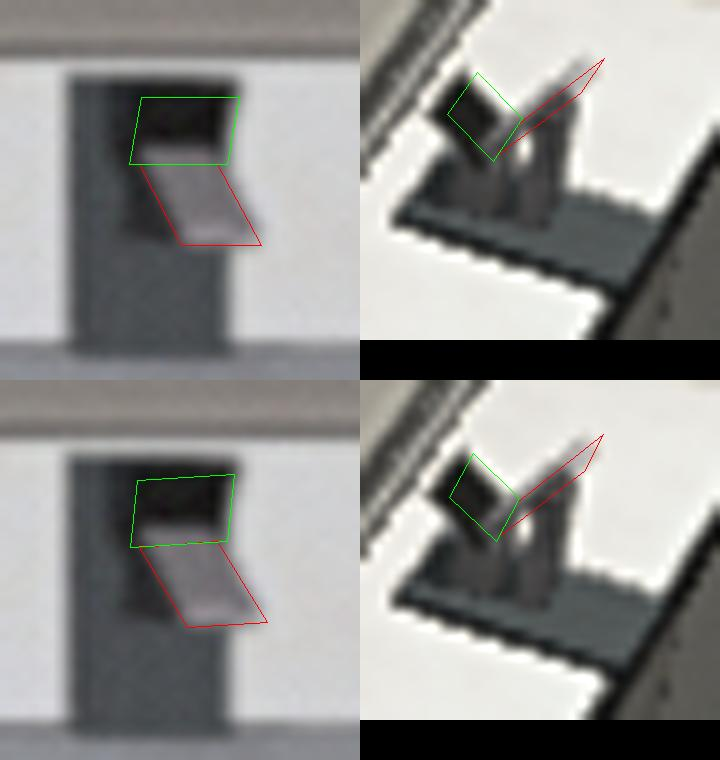

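```bash
python3 ov.py .403 -.296 178 181
```

```text
(no output)
```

View pics/ov.png

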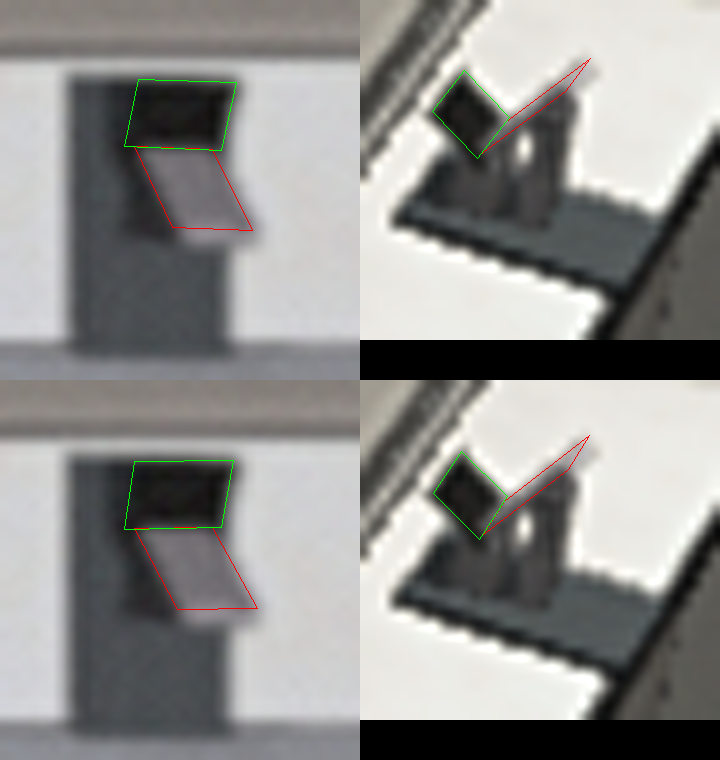

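```bash
cat > ov2.py <<'E'
from h import *
t=np.load("t0.npy",allow_pickle=True).item(); s=np.load("s0.npy",allow_pickle=True).item()
a=ray(t,292+464/15-.5,212+162/15-.5,.092);b=ray(t,292+455/15-.5,212+408/15-.5,.092)
print(a,b,np.linalg.norm(a-b),np.degrees(np.arctan2(a[1]-b[1],a[0]-b[0])))
# white
a=ray(t,292+236/15-.5,212+155/15-.5,.092);b=ray(t,292+218/15-.5,212+400/15-.5,.092); print(a,b,np.degrees(np.arctan2(a[1]-b[1],a[0]-b[0])))
def box(s,x0,y0,x1,y1,f,polys):
    im=cv2.resize(s["image"][y0:y1,x0:x1,::-1],None,fx=f,fy=f,interpolation=cv2.INTER_CUBIC)
    for P,c in polys: wire(s,im,x0,y0,f,P,True,c)
    return im
def T(x,y,yaw,L):
    R=Ro.from_euler('z',yaw,degrees=True).as_matrix(); return np.array(L)*1e-3@R.T+[x,y,0]
def polys(x,y,yaw):
    r=[]
    r.append((T(x,y,yaw,[[-35,-54,0],[35,-54,0],[35,54,0],[-35,54,0]]),(0,255,0)))
    r.append((T(x,y,yaw,[[-35,-54,48],[35,-54,48],[35,54,48],[-35,54,48]]),(0,255,255)))
    for yy in(-23,23):
        for e in(-4,4): r.append((T(x,y,yaw,[[-25,yy+e,8],[25,yy+e,8],[25,yy+e,92],[-25,yy+e,92]]),(0,0,255)))
    return r
import sys
x,y,w=map(float,sys.argv[1:])
P=polys(x,y,w)
A=box(t,292,212,342,248,11,P);B=box(s,332,205,376,261,8,P)
h=max(A.shape[0],B.shape[0]); pad=lambda i:cv2.copyMakeBorder(i,0,h-i.shape[0],0,0,cv2.BORDER_CONSTANT)
cv2.imwrite("pics/ov2.png",np.hstack([pad(A)[:, :440],pad(B)]))
E
python3 ov2.py .385 .219 2
```

```text
[0.40435884 0.19348426 0.092     ] [0.35596248 0.19508722 0.092     ] 0.04842290473915555 -1.8970222032039672
[0.40563354 0.23849126 0.092     ] [0.35741978 0.24168504 0.092     ] -3.789854392133418
```

View pics/ov2.png

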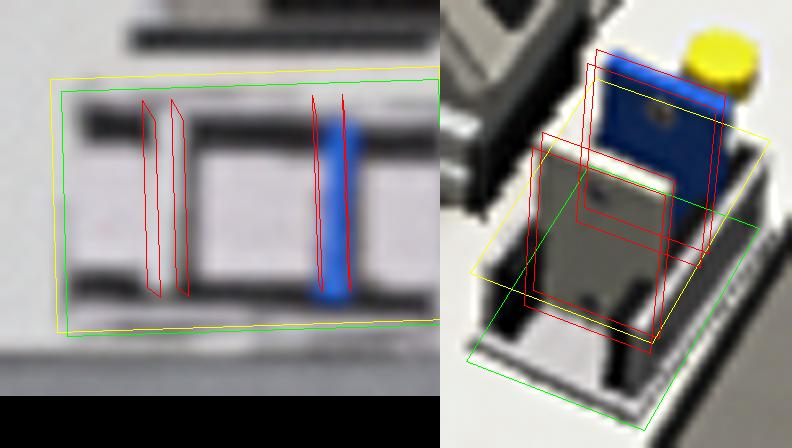

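```bash
python3 ov2.py .380 .2165 -2.5
```

```text
[0.40435884 0.19348426 0.092     ] [0.35596248 0.19508722 0.092     ] 0.04842290473915555 -1.8970222032039672
[0.40563354 0.23849126 0.092     ] [0.35741978 0.24168504 0.092     ] -3.789854392133418
```

View pics/ov2.png

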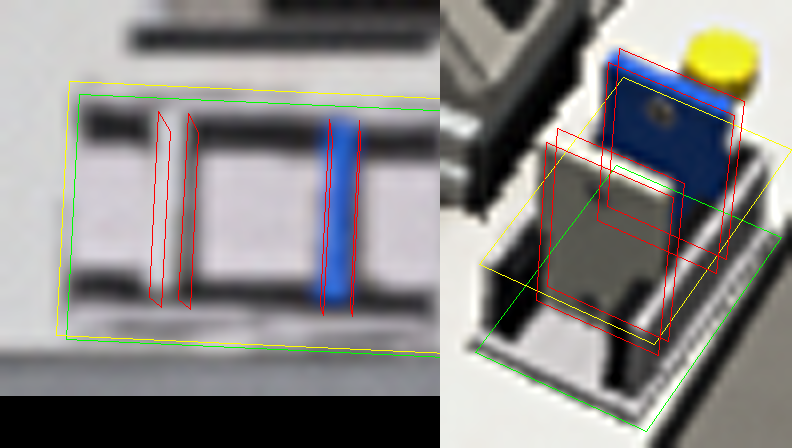

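Run:
```python
from h import *
t=np.load("t0.npy",allow_pickle=True).item(); s=np.load("s0.npy",allow_pickle=True).item()
for v,z in[(215,.0),(215,.03),(185,.2),(180,.2)]: print(v,z,ray(t,480,v,z))
# dock crop10 origin 244,138 ; rails
f=lambda u,v,z:ray(t,244+u/10-.5,138+v/10-.5,z)
for n,p in dict(LrailNearOut=(78,455),LrailNearIn=(140,455),RrailNearIn=(285,447),RrailNearOut=(342,445),barTL=(60,68),barTR=(335,62)).items(): print(n,f(*p,.0145 if 'ail' in n else .026).round(4))
for n,p in dict(buf1=(158,256),buf2=(252,253)).items(): print(n,f(*p,.008).round(4))
print([f(*p,.0145).round(4) for p in [(93,152),(97,278),(99,402),(307,147),(310,270),(315,397)]])
```

```text
215 0.0 [ 0.43469749 -0.30269236  0.        ]
215 0.03 [ 0.43223719 -0.29329847  0.03      ]
185 0.2 [ 0.50151098 -0.24298841  0.2       ]
180 0.2 [ 0.51550033 -0.24347963  0.2       ]
LrailNearOut [0.5328 0.4185 0.0145]
LrailNearIn [0.5328 0.399  0.0145]
RrailNearIn [0.5355 0.3534 0.0145]
RrailNearOut [0.5362 0.3354 0.0145]
barTL [0.6544 0.425  0.026 ]
barTR [0.6566 0.3382 0.026 ]
buf1 [0.5977 0.3954 0.008 ]
buf2 [0.5987 0.3656 0.008 ]
[array([0.6299, 0.4158, 0.0145]), array([0.5893, 0.4137, 0.0145]), array([0.5497, 0.4122, 0.0145]), array([0.6317, 0.3479, 0.0145]), array([0.5921, 0.3464, 0.0145]), array([0.5514, 0.3442, 0.0145])]
```

Call:
arm_command(
  plan=[
    [0.25, 0.02, 0.056, 0, -1.2],
    [0.25, 0.04, 0.112, 0, -2.4],
    [0.25, 0.06, 0.169, 0, -3.6],
    [0.25, 0.08, 0.225, 0, -4.8],
    [0.25, 0.1, 0.281, 0, -6],
    [0.25, 0.12, 0.337, 0, -7.2],
    [0.25, 0.14, 0.393, 0, -8.4],
    [0.25, 0.16, 0.45, 0, -9.6],
    [0.25, 0.18, 0.506, 0, -10.8],
    [0.25, 0.2, 0.562, 0, -12],
  ],
)

```text
time: 2.65
tool_pos: [0.3229, 0.0278, 0.206]
ee_rot: [-3.139, -0.001, -1.556]
wrist_force: [1.5, -0.0, -0.2]
width: 0.0236
```

Call:
arm_command(
  plan=[
    [0.25, 0.015, 0.042, 0, -1],
    [0.25, 0.03, 0.085, 0, -2],
    [0.25, 0.045, 0.13, 0, -3.3],
    [0.25, 0.0585, 0.169, 0, -3.3],
    [0.25, 0.0585, 0.169, 0, -3.3],
    [0.25, 0.0585, 0.169, -0.04, -3.3],
    [0.25, 0.0585, 0.169, -0.07, -3.3],
    [0.25, 0.0585, 0.169, -0.09, -3.3],
    [0.25, 0.0585, 0.169, -0.09, -3.3],
    [0.25, 0.0585, 0.169, -0.09, -3.3],
  ],
)

```text
time: 3.9
tool_pos: [0.3817, 0.1945, 0.1167]
ee_rot: [-3.14, 0.0, -1.614]
wrist_force: [0.1, 0.0, 0.5]
width: 0.0235
```

Run:
```python
from h import *
t=optics.snapshot("top");s=optics.snapshot("scene"); print(robot.get_obs()["tool_pos"])
A=cv2.resize(t["image"][190:260,280:350,::-1],None,fx=5.7,fy=5.7);B=cv2.resize(s["image"][160:260,320:420,::-1],None,fx=4,fy=4)
cv2.imwrite("pics/b1.png",np.hstack([A[:399],B[:399]]))
```

```text
[0.38197985 0.19483882 0.1170596 ]
```

View pics/b1.png

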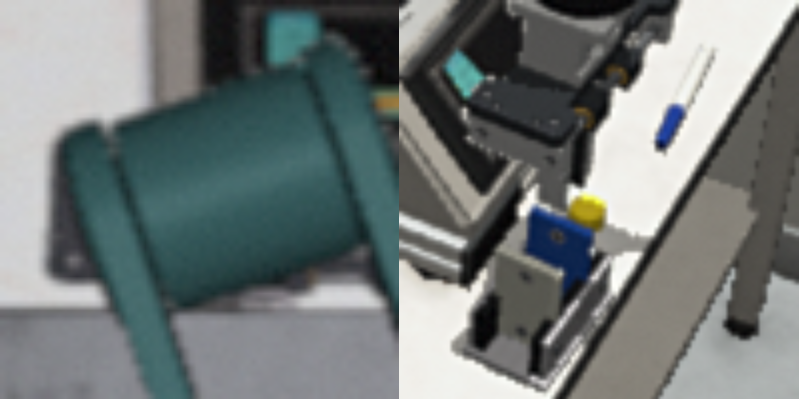

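Call:
arm_command(
  plan=[
    [0.25, 0, 0, -0.02, 0],
    [0.25, 0, 0, -0.04, 0],
    [0.25, 0, 0, -0.054, 0],
    [0.25, 0, 0, -0.054, 0],
    [0.25, 0, 0, -0.054, 0],
  ],
)

```text
time: 4.62
tool_pos: [0.3817, 0.195, 0.0624]
ee_rot: [-3.14, 0.0, -1.613]
wrist_force: [0.4, 0.5, 0.1]
width: 0.0232
```

Run:
```python
from h import *
s=optics.snapshot("scene"); crop(s,"pics/b2.png",320,180,400,260,6)
```

```text
(no output)
```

View pics/b2.png

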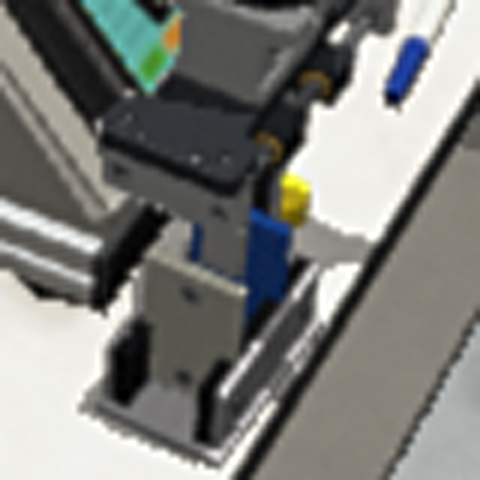

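Call:
arm_command(
  plan=[
    [0, 0, 0, 0, 0],
    [0, 0, 0, 0, 0],
    [0, 0, 0, 0, 0],
    [0, 0, 0, 0, 0],
    [0, 0, 0, 0, 0],
  ],
)

```text
time: 5.3
tool_pos: [0.3815, 0.1949, 0.062]
ee_rot: [-3.141, 0.0, -1.613]
wrist_force: [-0.5, -0.2, 3.8]
width: 0.0077
```

Call:
arm_command(
  plan=[
    [0, 0, 0, 0.005, 0],
    [0, 0, 0, 0.015, 0],
    [0, 0, 0, 0.03, 0],
    [0, 0, 0, 0.05, 0],
    [0, 0, 0, 0.07, 0],
    [0, 0, 0, 0.09, 0],
    [0, 0, 0, 0.115, 0],
    [0, 0, 0, 0.14, 0],
    [0, 0, 0, 0.14, 0],
  ],
)

```text
time: 6.42
tool_pos: [0.3825, 0.1953, 0.2045]
ee_rot: [-3.136, 0.002, -1.613]
wrist_force: [-0.5, 0.3, -1.3]
width: 0.0079
```

Run:
```python
from h import *
s=optics.snapshot("scene"); crop(s,"pics/b3.png",320,130,410,260,4.5)
```

```text
(no output)
```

View pics/b3.png

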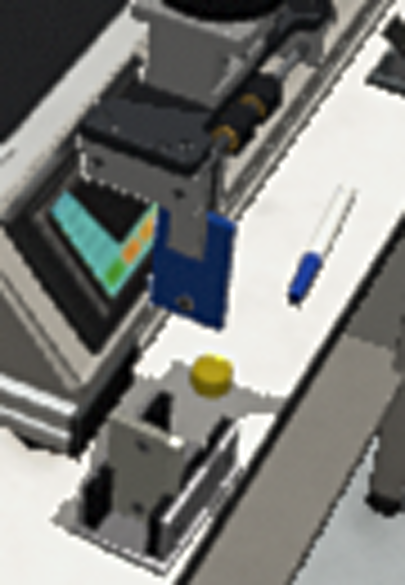

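Call:
arm_command(
  plan=[
    [0, 0.001, -0.049, 0.01, 9.2],
    [0, 0.004, -0.098, 0.015, 18.5],
    [0, 0.007, -0.147, 0.015, 27.7],
    [0, 0.01, -0.197, 0.015, 37],
    [0, 0.013, -0.246, 0.015, 46.2],
    [0, 0.016, -0.295, 0.015, 55.5],
    [0, 0.019, -0.344, 0.015, 64.7],
    [0, 0.022, -0.393, 0.015, 74],
    [0, 0.025, -0.442, 0.01, 83.2],
    [0, 0.0285, -0.4915, 0, 92.45],
  ],
)

```text
time: 7.72
tool_pos: [0.4091, -0.2982, 0.2002]
ee_rot: [-3.141, 0.001, 0.005]
wrist_force: [0.1, -0.3, -0.4]
width: 0.0077
```

Run:
```python
from h import *
s=optics.snapshot("scene"); t=optics.snapshot("top"); o=robot.get_obs(); print(o["tool_pos"],o["ee_rot"],o["joint_positions"])
A=cv2.resize(t["image"][170:270,440:540,::-1],None,fx=4,fy=4);B=cv2.resize(s["image"][70:170,360:460,::-1],None,fx=4,fy=4)
cv2.imwrite("pics/b4.png",np.hstack([A,B]))
```

```text
[ 0.40790437 -0.29974035  0.19751041] [-3.13877317e+00  5.31929346e-03 -3.07036049e-03] [-7.44715559e-01 -4.26129783e-03  1.48128142e+00 -1.52173900e-03
  1.67039921e+00 -7.41784607e-01]
```

View pics/b4.png

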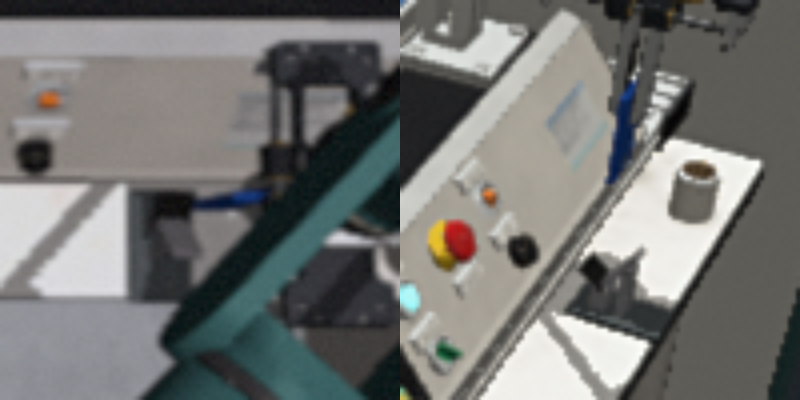

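```bash
cat > ov3.py <<'E'
from h import *
def plate(c,R):
    L=np.array([[a,b,z] for a in(-25,25) for b in(-4,4) for z in(-42,42)])*1e-3@R.T+c
    E=[(i,j) for i in range(8) for j in range(i) if bin(i^j).count('1')==1]
    return L,E
def draw(s,box,f,c,R,extra=[]):
    x0,y0,x1,y1=box
    im=cv2.resize(s["image"][y0:y1,x0:x1,::-1],None,fx=f,fy=f,interpolation=cv2.INTER_CUBIC)
    L,E=plate(c,R)
    for i,j in E: wire(s,im,x0,y0,f,L[[i,j]],False,(0,255,255))
    return im
E
python3 - <<'E'
from ov3 import *
s=optics.snapshot("scene"); t=optics.snapshot("top"); o=robot.get_obs(); print(o["tool_pos"],o["ee_rot"])
p=o["tool_pos"]; c=p+[0,0,-.012]; R=Ro.from_euler('z',90,degrees=True).as_matrix()
cv2.imwrite("pics/b5.png",np.hstack([draw(t,(470,190,520,240),8,c,R),draw(s,(390,80,440,130),8,c,R)]))
E
```

```text
[ 0.40872729 -0.29647235  0.19940936] [-3.13817436e+00  2.90964717e-03 -2.17346680e-03]
```

View pics/b5.png

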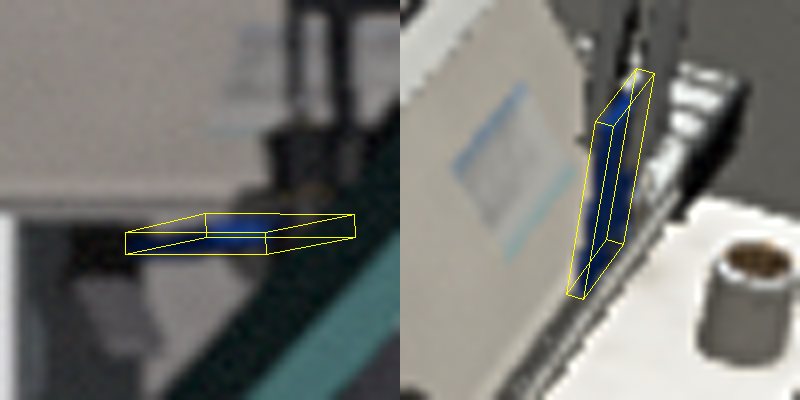

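Run:
```python
from h import *
t=np.load("t0.npy",allow_pickle=True).item(); s=np.load("s0.npy",allow_pickle=True).item()
crop(s,"pics/c1.png",290,60,440,225,3.6); crop(t,"pics/c2.png",295,165,500,235,3.8)
```

View pics/c1.png

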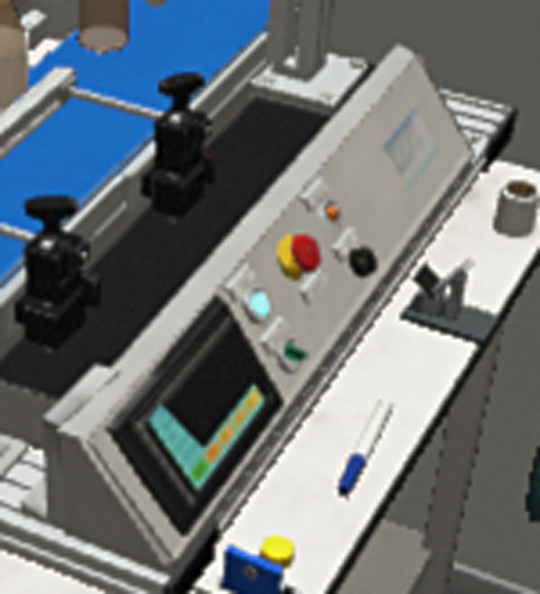

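View pics/c2.png

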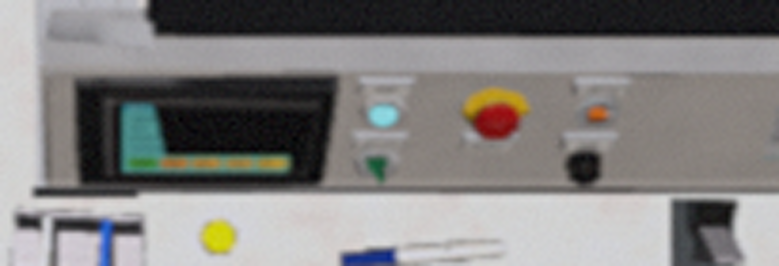

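Run:
```python
from h import *
t=np.load("t0.npy",allow_pickle=True).item(); s=np.load("s0.npy",allow_pickle=True).item()
def tri(a,b):
    A=[];B=[]
    for S,(u,v) in((t,a),(s,b)):
        K,R,p=cam(S); d=R@np.linalg.inv(K)@[u,v,1]; d/=np.linalg.norm(d); M=np.eye(3)-np.outer(d,d); A.append(M);B.append(M@p)
    x=np.linalg.lstsq(np.vstack(A),np.hstack(B),rcond=None)[0]; return x.round(3),(proj(t,x)-a).round(1),(proj(s,x)-b).round(1)
print(tri((306.8,214.2),(337.8,216.1)),tri((307.6,184.7),(316.4,180.8)))
print("knob",tri((295+585/3.8,165+165/3.8),(290+362/3.6,60+262/3.6)))
print("orange",tri((295+598/3.8,165+114/3.8),(290+333/3.6,60+212/3.6)))
```

```text
(array([0.428, 0.24 , 0.103]), array([[-0.1, -0.3]]), array([[0.4, 0.1]])) (array([0.501, 0.234, 0.199]), array([[0. , 0.1]]), array([[-0.1, -0. ]]))
knob (array([ 0.444, -0.174,  0.126]), array([[-0. , -0.1]]), array([[0.1, 0. ]]))
orange (array([ 0.477, -0.173,  0.17 ]), array([[-0. , -0.1]]), array([[0.1, 0. ]]))
```

Run:
```python
from h import *
s=optics.snapshot("scene"); t=optics.snapshot("top"); o=robot.get_obs(); p=o["tool_pos"]; print(o["time"],p,o["width"])
im=[]
for S,(x0,y0,x1,y1) in((t,(450,130,550,230)),(s,(370,0,470,100))):
    f=4; I=cv2.resize(S["image"][y0:y1,x0:x1,::-1],None,fx=f,fy=f,interpolation=cv2.INTER_CUBIC)
    for z in(.097,.13): wire(S,I,x0,y0,f,np.array([[a*.0885,b*.0375,z] for a,b in((-1,-1),(-1,1),(1,1),(1,-1))])+p)
    wire(S,I,x0,y0,f,np.array([[.428,-.25,.103],[.501,-.25,.199],[.501,-.34,.199],[.428,-.34,.103]]),True,(0,255,0))
    im.append(I)
cv2.imwrite("pics/b6.png",np.hstack(im))
```

```text
8.025 [ 0.4094245  -0.29560973  0.20100366] 0.008075757599064912
```

View pics/b6.png

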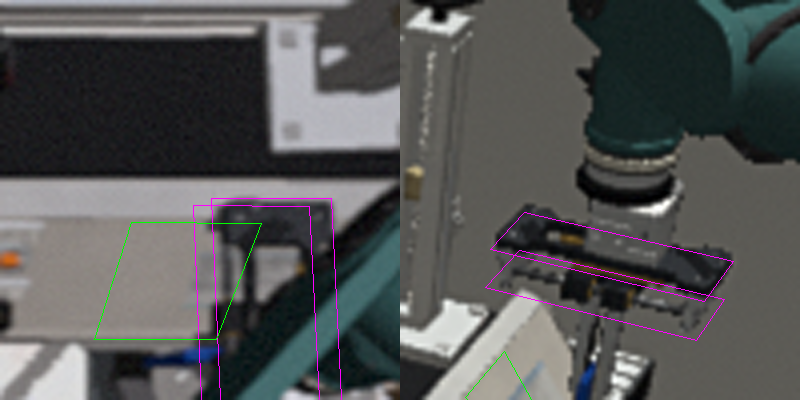

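Call:
arm_command(
  plan=[
    [0, -0.002, -0.001, -0.025, 0],
    [0, -0.002, -0.001, -0.05, 0],
    [0, -0.002, -0.001, -0.07, 0],
    [0, -0.002, -0.001, -0.082, 0],
    [0, -0.002, -0.001, -0.088, 0],
    [0, -0.002, -0.001, -0.088, 0],
    [0, -0.002, -0.001, -0.088, 0],
  ],
)

```text
time: 8.9
tool_pos: [0.4081, -0.298, 0.1145]
ee_rot: [3.14, -0.001, 0.001]
wrist_force: [1.0, -0.5, -0.3]
width: 0.0078
```

Run:
```python
from ov3 import *
s=optics.snapshot("scene"); t=optics.snapshot("top"); o=robot.get_obs(); p=o["tool_pos"]; print(o["time"],p,o["wrist_force"])
c=p+[0,0,-.012]; R=Ro.from_euler('z',90,degrees=True).as_matrix()
cv2.imwrite("pics/b7.png",np.hstack([draw(t,(460,180,530,250),5.7,c,R),draw(s,(370,60,450,140),5,c,R)[:399]]))
```

```text
9.0 [ 0.40797379 -0.29804379  0.11435114] [-0.14235268  0.06883063 -0.73973336]
```

View pics/b7.png

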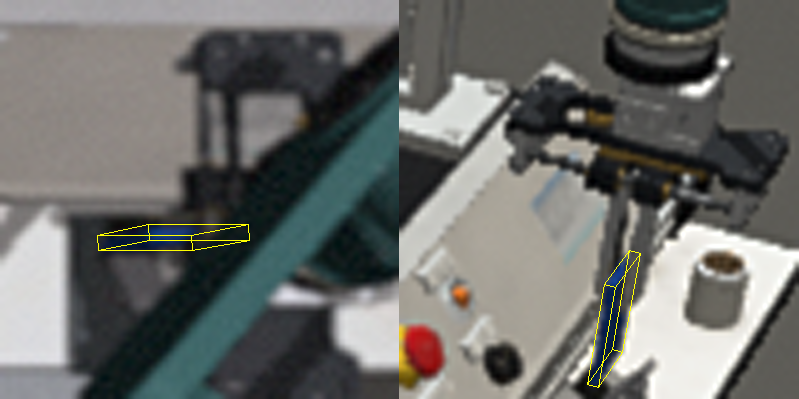

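Call:
arm_command(
  plan=[
    [0, 0, 0.001, -0.004, 0],
    [0, 0, 0.001, -0.007, 0],
    [0, 0, 0.001, -0.01, 0],
    [0, 0, 0.001, -0.01, 0],
  ],
)

```text
time: 9.5
tool_pos: [0.4074, -0.2965, 0.103]
ee_rot: [-3.141, 0.001, 0.0]
wrist_force: [0.5, 0.5, -0.5]
width: 0.0077
```

Call:
arm_command(
  plan=[
    [0, 0, 0, -0.002, 0],
    [0, 0, 0, -0.003, 0],
    [0, 0, 0, -0.003, 0],
  ],
)

```text
time: 9.88
tool_pos: [0.4076, -0.2966, 0.1004]
ee_rot: [-3.141, 0.0, 0.001]
wrist_force: [-0.1, 0.1, -0.7]
width: 0.0077
```

Run:
```python
from h import *
s=optics.snapshot("scene"); crop(s,"pics/b8.png",380,90,430,145,10)
o=robot.get_obs();print(o["wrist_force"],o["tool_pos"])
```

```text
[ 0.16061841  0.13411499 -0.21632967] [ 0.4075758  -0.29668094  0.10048697]
```

View pics/b8.png

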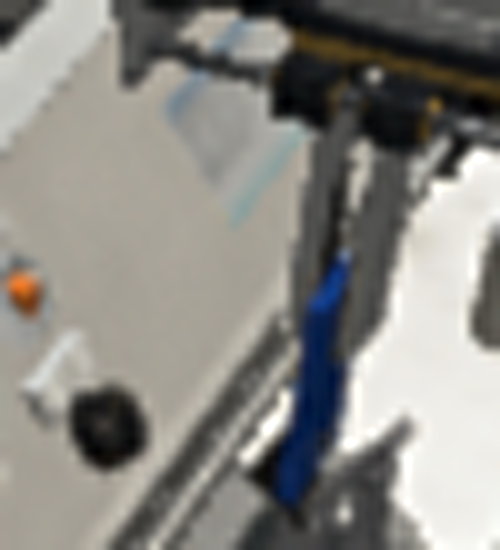

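Call:
arm_command(
  plan=[
    [0, 0, 0, -0.001, 0],
    [0, 0, 0, -0.002, 0],
    [0, 0, 0, -0.002, 0],
  ],
)

```text
time: 10.3
tool_pos: [0.4075, -0.2966, 0.0984]
ee_rot: [-3.141, 0.0, 0.001]
wrist_force: [-0.6, -0.1, -0.2]
width: 0.0075
```

Call:
arm_command(
  plan=[
    [0.13, 0, 0, 0, 0],
    [0.13, 0, 0, 0, 0],
    [0.13, 0, 0, 0, 0],
    [0.13, 0, 0, 0, 0],
  ],
)

```text
time: 10.8
tool_pos: [0.4076, -0.2967, 0.0986]
ee_rot: [3.141, -0.0, 0.0]
wrist_force: [-0.6, 0.3, -0.6]
width: 0.0122
```

Run:
```python
from h import *
s=optics.snapshot("scene"); crop(s,"pics/b9.png",380,90,430,145,10)
o=robot.get_obs();print(o["wrist_force"],o["tool_pos"],o["width"])
```

```text
[ 0.28834437 -0.17941721 -0.46740954] [ 0.40761451 -0.29670386  0.09854939] 0.012007634101247298
```

View pics/b9.png

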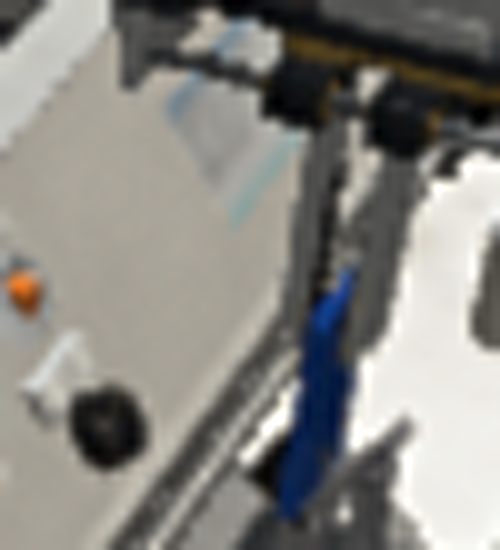

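Call:
arm_command(
  plan=[
    [0.17, -0.002, 0, 0, 0],
    [0.21, -0.005, 0, 0, 0],
    [0.27, -0.007, 0, 0, 0],
    [0.32, -0.01, 0, -0.002, 0],
    [0.37, -0.012, 0, -0.004, 0],
    [0.43, -0.015, 0, -0.006, 0],
    [0.48, -0.017, 0, -0.008, 0],
    [0.53, -0.02, 0, -0.008, 0],
    [0.53, -0.025, 0, -0.008, 0],
    [0.53, -0.03, 0, -0.008, 0],
  ],
)

```text
time: 12.1
tool_pos: [0.3773, -0.2967, 0.0906]
ee_rot: [3.141, -0.0, 0.001]
wrist_force: [-0.1, -0.7, -0.5]
width: 0.0495
```

Run:
```python
from h import *
s=optics.snapshot("scene"); crop(s,"pics/b10.png",380,90,430,145,10)
o=robot.get_obs();print(o["wrist_force"],o["tool_pos"],o["width"])
```

```text
[-0.22308058 -0.19529209 -0.72485176] [ 0.3767623  -0.29669005  0.090582  ] 0.04964473891514756
```

View pics/b10.png

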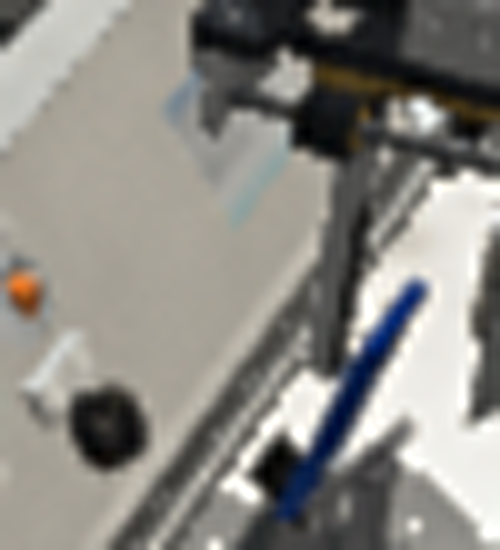

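Call:
arm_command(
  plan=[
    [0.56, -0.004, 0, 0, 0],
    [0.6, -0.006, 0, 0, 0],
    [0.6, -0.008, 0, 0, 0],
    [0.6, -0.008, 0, 0, 0],
  ],
)

```text
time: 12.65
tool_pos: [0.3695, -0.2967, 0.0905]
ee_rot: [3.142, -0.0, 0.0]
wrist_force: [0.3, 0.3, -0.0]
width: 0.0564
```

Run:
```python
from ov3 import *
s=optics.snapshot("scene"); t=optics.snapshot("top"); o=robot.get_obs();print(o["wrist_force"],o["tool_pos"],o["width"])
C=cradleR(np.pi); c=np.array([.403,-.2965,.036])+C@[-.004,0,.042]; R=C@Ro.from_euler('z',90,degrees=True).as_matrix()
cv2.imwrite("pics/b11.png",np.hstack([draw(t,(465,205,505,250),8.8,c,R),draw(s,(385,100,425,145),8.8,c,R)]))
```

```text
[-0.3667919  -0.03741325 -0.73735103] [ 0.36966293 -0.296679    0.09051055] 0.05663690791246071
```

View pics/b11.png

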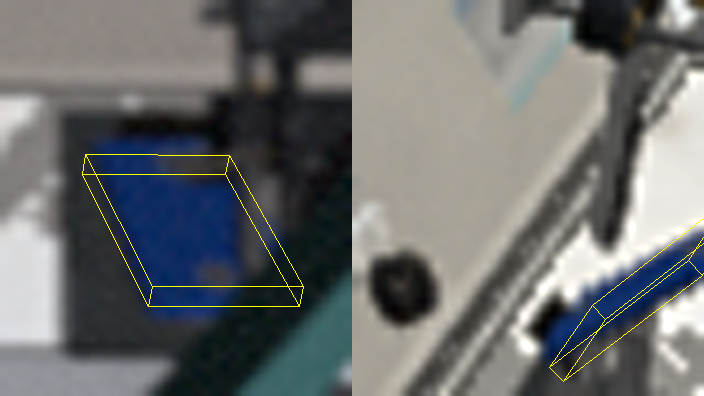

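Call:
arm_command(
  plan=[
    [0.6, 0, 0, 0.03, 0],
    [0.6, 0, 0, 0.07, 0],
    [0.6, 0, 0, 0.11, 0],
    [0.6, -0.02, 0.03, 0.14, 0],
    [0.6, -0.06, 0.08, 0.16, 0],
    [0.6, -0.06, 0.08, 0.16, 0],
  ],
)

```text
time: 13.5
tool_pos: [0.3092, -0.2156, 0.2535]
ee_rot: [3.137, -0.005, 0.002]
wrist_force: [-0.3, -0.7, -0.6]
width: 0.0567
```

```bash
cat > look.py <<'E'
from ov3 import *
s=optics.snapshot("scene"); t=optics.snapshot("top"); o=robot.get_obs();print(o["time"],o["wrist_force"],o["tool_pos"],o["width"])
np.save("t1.npy",t,allow_pickle=True); np.save("s1.npy",s,allow_pickle=True)
C=cradleR(np.pi); c=np.array([.403,-.2965,.036])+C@[-.004,0,.042]; R=C@Ro.from_euler('z',90,degrees=True).as_matrix()
cv2.imwrite("pics/b12.png",np.hstack([draw(t,(465,205,505,250),9.5,c,R),draw(s,(390,100,430,145),9.5,c,R)]))
E
python3 look.py
```

```text
13.6 [ 0.74078171 -0.14047505 -0.55548801] [ 0.30976582 -0.21667933  0.25106207] 0.05660768132007188
```

View pics/b12.png

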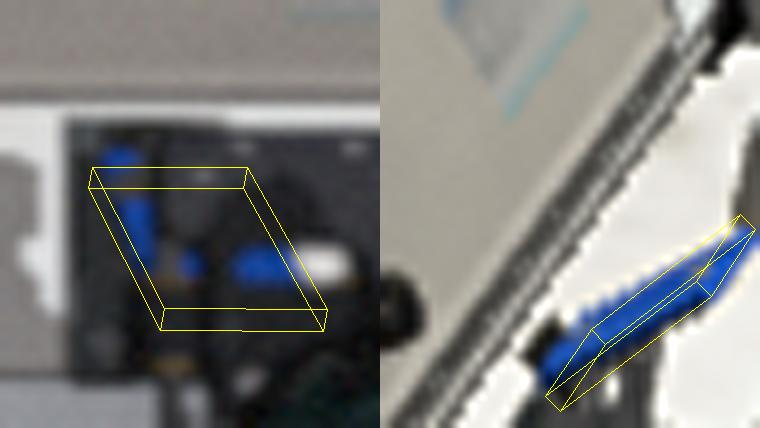

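Call:
arm_command(
  plan=[
    [0.6, 0, 0.06, 0.02, -10],
    [0.6, 0, 0.12, 0.03, -20],
    [0.6, 0, 0.18, 0.03, -30],
    [0.6, 0, 0.22, 0.03, -40],
    [0.6, 0, 0.22, 0.03, -50],
    [0.6, 0, 0.22, 0.03, -50],
  ],
)

```text
time: 14.35
tool_pos: [0.3103, 0.0044, 0.2794]
ee_rot: [3.14, 0.002, -0.872]
wrist_force: [0.4, -0.3, 0.2]
width: 0.0564
```

```bash
python3 look.py
```

```text
14.45 [ 0.54708531  0.3543557  -0.69212274] [0.31029867 0.00345863 0.27930071] 0.0564987734090108
```

View pics/b12.png

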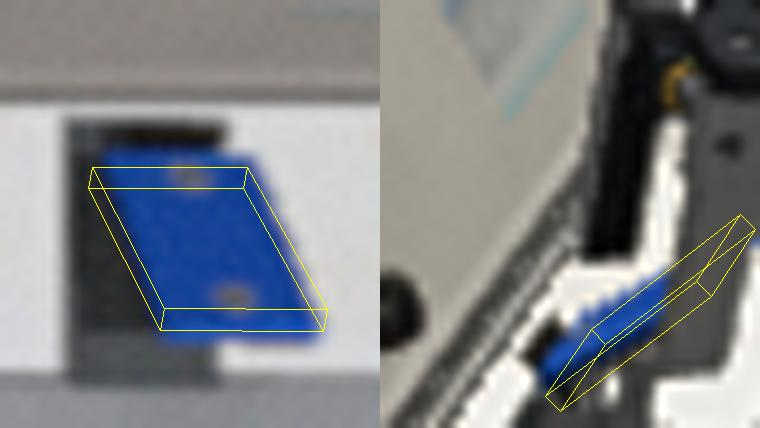

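```bash
cat > fit.py <<'E'
from ov3 import *
from scipy.optimize import minimize
def bluemask(s,box):
    x0,y0,x1,y1=box; I=cv2.resize(s["image"][y0:y1,x0:x1],None,fx=8,fy=8,interpolation=cv2.INTER_CUBIC).astype(int)
    return (I[...,2]>I[...,0]+50)&(I[...,2]>70)
def hull(s,c,R,box,shape):
    L,_=plate(c,R); q=((proj(s,L)-[box[0],box[1]]+.5)*8*16).astype(np.int32)
    m=np.zeros(shape,np.uint8); cv2.fillConvexPoly(m,cv2.convexHull(q),1,shift=4); return m>0
def pose(d,y,yaw,x0=.403,z0=.036):
    th=np.arctan2(d,.046); a=np.radians(35)+th
    h=np.array([np.cos(yaw),np.sin(yaw),0])
    R=np.c_[np.cross([0,0,1],h)*0,[0,0,0],[0,0,0]]
    zc=np.cos(a)*np.array([0,0,1.])+np.sin(a)*h; out=-(np.cos(a)*h-np.sin(a)*np.array([0,0,1.]))
    C=cradleR(yaw); o=np.array([x0,y,z0])+C@[-d,0,0]+0*out
    lift=8e-3*np.sin(th) # outer corner rests: inner corner raised
    o=o+C@[0,0,lift]
    return o+zc*.042+out*.004, np.c_[np.cross(out,zc),out,zc]
E
python3 - <<'E'
from fit import *
t=np.load("t1.npy",allow_pickle=True).item(); box=(465,205,505,250)
M=bluemask(t,box); print(M.sum()/64)
def cost(p,full=False):
    c,R=pose(p[0],p[1],p[2],p[3]); H=hull(t,c,R,box,M.shape); return (H^M).sum()/64
for d0 in(0,.004):
  for dx in (0,None):
    if dx==0:
        f=lambda p:cost([p[0],p[1],p[2],.403]); r=minimize(f,[d0,-.2965,np.pi],method='Nelder-Mead',options=dict(initial_simplex=[[d0,-.2965,np.pi],[d0+.004,-.2965,np.pi],[d0,-.29,np.pi],[d0,-.2965,np.pi+.1]]))
    else:
        f=lambda p:cost(p); b=np.array([d0,-.2965,np.pi,.403]); r=minimize(f,b,method='Nelder-Mead',options=dict(initial_simplex=[b]+[b+v for v in np.diag([.004,.005,.1,.004])]))
    print(dx,r.x,r.fun)
E
```

```text
328.5
0 [ 0.00722613 -0.29881976  3.07019394] 45.765625
None [ 0.00619681 -0.29739462  3.08430534  0.40453317] 41.140625
0 [ 0.00708812 -0.29894492  3.06597893] 45.46875
None [ 0.00602036 -0.29821501  3.07137843  0.40473081] 40.1875
```

Run:
```python
from fit import *
for nm,(d,y,yaw,x0) in dict(now=(.0065,-.298,3.08,.404),seat=(0,-.2975,np.pi,.4035)).items():
    c,R=pose(d,y,yaw,x0); print(nm,c.round(4)); 
    for s in(-42,-20,-15,20,24,42): print(s,(c+R[:,2]*s*1e-3).round(4))
print(robot.get_obs()["joint_positions"])
```

```text
now [ 0.383  -0.2967  0.0741]
-42 [ 0.4116 -0.2985  0.0434]
-20 [ 0.3966 -0.2975  0.0595]
-15 [ 0.3932 -0.2973  0.0631]
20 [ 0.3694 -0.2959  0.0887]
24 [ 0.3666 -0.2957  0.0916]
42 [ 0.3544 -0.2949  0.1048]
seat [ 0.3827 -0.2975  0.0727]
-42 [ 0.4068 -0.2975  0.0383]
-20 [ 0.3942 -0.2975  0.0563]
-15 [ 0.3913 -0.2975  0.0604]
20 [ 0.3712 -0.2975  0.0891]
24 [ 0.3689 -0.2975  0.0924]
42 [ 0.3586 -0.2975  0.1071]
[-1.72028620e-01 -4.57424127e-01  1.68276381e+00 -2.27767607e-04
  1.91896175e+00  6.98765459e-01]
```

Call:
arm_command(
  plan=[
    [0.75, 0.015, -0.05, 0, -8],
    [0.75, 0.03, -0.1, 0, -16],
    [0.75, 0.045, -0.15, 0, -24],
    [0.75, 0.06, -0.2, -0.02, -32],
    [0.75, 0.075, -0.25, -0.05, -40],
    [0.75, 0.086, -0.301, -0.09, -40],
    [0.75, 0.086, -0.301, -0.11, -40],
    [0.75, 0.086, -0.301, -0.11, -40],
    [0.75, 0.086, -0.301, -0.11, -40],
  ],
)

```text
time: 15.58
tool_pos: [0.3959, -0.2981, 0.171]
ee_rot: [-3.141, -0.0, -1.57]
wrist_force: [0.4, 0.6, 0.5]
width: 0.0705
```

```bash
python3 look.py
```

```text
15.675 [ 0.59975135 -0.25442763 -0.55165403] [ 0.39627917 -0.29799634  0.17214875] 0.07053830414478963
```

View pics/b12.png

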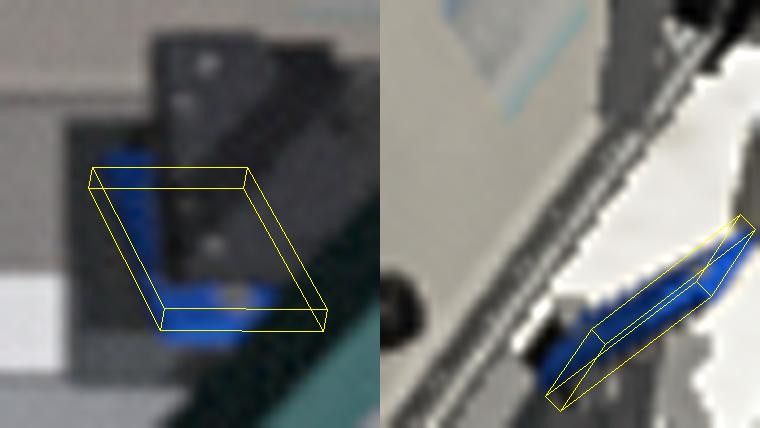

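Call:
arm_command(
  plan=[
    [0.75, 0, 0.0005, -0.04, 0],
    [0.75, 0, 0.0005, -0.08, 0],
    [0.75, 0, 0.0005, -0.11, 0],
    [0.75, 0, 0.0005, -0.123, 0],
    [0.75, 0, 0.0005, -0.123, 0],
    [0.75, 0, 0.0005, -0.123, 0],
  ],
)

```text
time: 16.42
tool_pos: [0.3967, -0.2981, 0.0495]
ee_rot: [-3.139, -0.003, -1.57]
wrist_force: [-0.0, -0.3, 0.9]
width: 0.0704
```

Run:
```python
from h import *
s=optics.snapshot("scene"); crop(s,"pics/b13.png",380,90,435,145,10)
o=robot.get_obs();print(o["wrist_force"],o["tool_pos"],o["width"])
```

```text
[ 0.63462661 -0.16633097  0.9254026 ] [ 0.39667521 -0.29812224  0.0494574 ] 0.07057176027829386
```

View pics/b13.png

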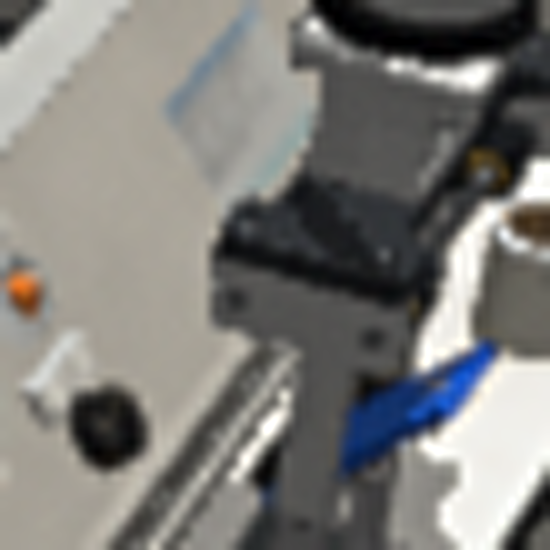

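Call:
arm_command(
  plan=[
    [0, 0, 0, 0, 0],
    [0, 0, 0, 0, 0],
    [0, 0, 0, 0, 0],
    [0, 0, 0, 0, 0],
    [0, -0.001, 0, -0.0007, 0],
    [0, -0.002, 0, -0.0015, 0],
    [0, -0.003, 0, -0.002, 0],
    [0, -0.004, 0, -0.003, 0],
    [0, -0.004, 0, -0.003, 0],
  ],
)

```text
time: 17.6
tool_pos: [0.3957, -0.2975, 0.0478]
ee_rot: [-3.132, -0.002, -1.57]
wrist_force: [5.7, 3.2, 10.4]
width: 0.0495
```

Call:
arm_command(
  plan=[
    [0, -0.002, 0, -0.001, 0],
    [0, -0.004, 0, -0.001, 0],
    [0, -0.006, 0, -0.001, 0],
    [0, -0.006, 0, -0.001, 0],
  ],
)

```text
time: 18.1
tool_pos: [0.3944, -0.2975, 0.0476]
ee_rot: [-3.121, -0.003, -1.57]
wrist_force: [16.9, 4.7, 6.6]
width: 0.0498
```

Call:
arm_command(
  plan=[
    [0, 0.004, 0, 0.001, 0],
    [0.75, 0.005, 0, 0.002, 0],
    [0.75, 0.005, 0, 0.002, 0],
    [0.75, 0.005, 0, 0.002, 0],
    [0.75, 0.005, 0, 0.03, 0],
    [0.75, 0.005, 0, 0.08, 0],
    [0.75, 0.005, 0, 0.12, 0],
    [0.75, 0.005, 0, 0.12, 0],
  ],
)

```text
time: 19.1
tool_pos: [0.3919, -0.2989, 0.1672]
ee_rot: [-3.136, -0.006, -1.571]
wrist_force: [-0.2, 1.4, -0.3]
width: 0.0709
```

```bash
python3 look.py
```

```text
19.2 [ 0.7956823   0.49791794 -0.81286651] [ 0.39011562 -0.29704818  0.16263641] 0.070301652703715
```

View pics/b12.png

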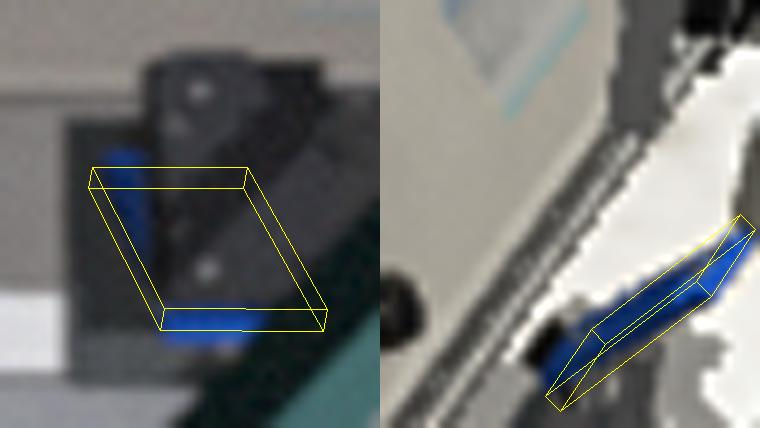

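Run:
```python
from fit import *
s=np.load("s1.npy",allow_pickle=True).item(); t=np.load("t1.npy",allow_pickle=True).item()
box=(390,100,435,150); M=bluemask(s,box)
I=s["image"]; 
cv2.imwrite("pics/m.png",np.hstack([M*255,cv2.resize(I[100:150,390:435,::-1],None,fx=8,fy=8)[...,1]]).astype(np.uint8))
tb=(465,205,505,250); Mt=bluemask(t,tb)
def P(p):
    x,z,a,y,yaw=p; h=np.array([np.cos(yaw),np.sin(yaw),0]); u=np.array([0,0,1.])
    zc=np.cos(a)*u+np.sin(a)*h; out=-(np.cos(a)*h-np.sin(a)*u)
    return np.array([x,y,z]), np.c_[np.cross(out,zc),out,zc]
def cost(p):
    c,R=P(p); H=hull(s,c,R,box,M.shape); Ht=hull(t,c,R,tb,Mt.shape)
    return (H^M).sum()/64+ 1.0*(Mt&~Ht).sum()/64
b=np.array([.383,.0727,np.radians(35),-.2975,np.pi])
print(cost(b),M.sum()/64)
for k in range(3):
    r=minimize(cost,b,method='Nelder-Mead',options=dict(initial_simplex=[b]+[b+v for v in np.diag([.004,.004,.1,.004,.06])],maxiter=400)); b=r.x
    print(r.x.round(4),np.degrees(r.x[2]),r.fun)
c,R=P(b); cv2.imwrite("pics/b14.png",np.hstack([draw(t,tb,9,c,R),draw(s,(390,100,430,145),9,c,R)]))
```

```text
83.8125 91.265625
[ 0.38    0.0812  0.7049 -0.2903  2.9393] 40.38644493961559 21.78125
[ 0.3798  0.0819  0.7104 -0.2884  2.9403] 40.70235895014986 21.203125
[ 0.3797  0.0824  0.7087 -0.2879  2.9426] 40.60307237689866 20.96875
```

View pics/b14.png

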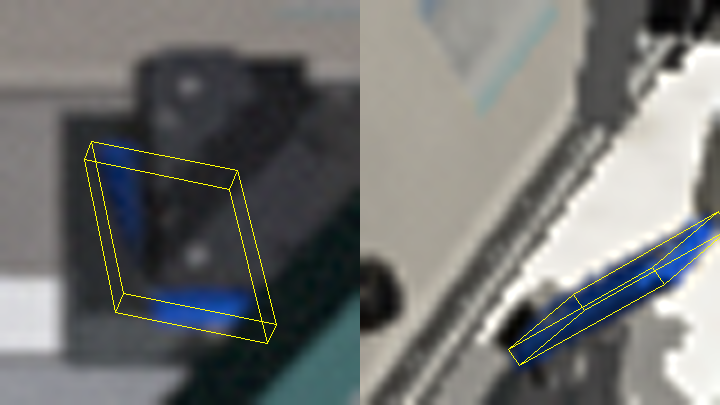

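View pics/m.png

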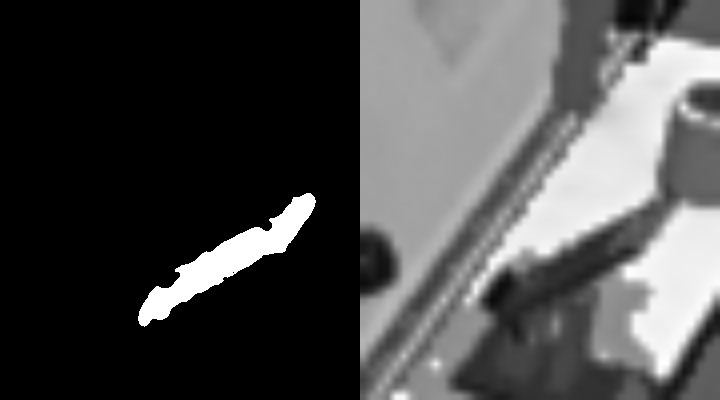

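Call:
arm_command(
  plan=[
    [0.385, 0.018, 0, 0, 0],
    [0.385, 0.018, 0, -0.03, 0],
    [0.385, 0.018, 0, -0.06, 0],
    [0.385, 0.018, 0, -0.085, 0],
    [0.385, 0.018, 0, -0.095, 0],
    [0.385, 0.018, 0, -0.095, 0],
    [0.385, 0.018, 0, -0.095, 0],
  ],
)

```text
time: 20.08
tool_pos: [0.4093, -0.2976, 0.0694]
ee_rot: [-3.14, -0.001, -1.57]
wrist_force: [0.2, -0.1, 0.6]
width: 0.0362
```

Call:
arm_command(
  plan=[
    [0.385, -0.002, 0, -0.003, 0],
    [0.385, -0.004, 0, -0.003, 0],
    [0.385, -0.006, 0, -0.003, 0],
    [0.385, -0.007, 0, -0.003, 0],
    [0.385, -0.007, 0, -0.003, 0],
  ],
)

```text
time: 20.7
tool_pos: [0.4022, -0.2974, 0.066]
ee_rot: [-3.14, -0.001, -1.57]
wrist_force: [2.4, 0.9, 0.6]
width: 0.0361
```

Run:
```python
from h import *
s=optics.snapshot("scene"); crop(s,"pics/b15.png",380,90,435,145,10)
o=robot.get_obs();print(o["wrist_force"],o["tool_pos"],o["width"])
```

```text
[ 2.63012986 -0.38800272  0.06701178] [ 0.40223196 -0.29738033  0.06592374] 0.035907794128739394
```

View pics/b15.png

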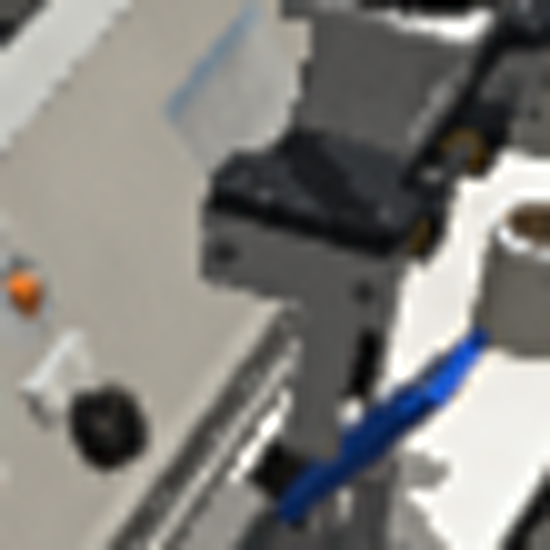

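Call:
arm_command(
  plan=[
    [0.385, -0.001, 0, 0, 0],
    [0.385, -0.002, 0, 0, 0],
    [0.385, -0.003, 0, 0, 0],
    [0.385, -0.003, 0, 0, 0],
  ],
)

```text
time: 21.25
tool_pos: [0.4013, -0.2974, 0.0665]
ee_rot: [-3.135, -0.001, -1.57]
wrist_force: [7.9, 0.1, -0.2]
width: 0.0362
```

Call:
arm_command(
  plan=[
    [0.385, 0.004, 0, 0, 0],
    [0.385, 0.008, 0, 0.005, 0],
    [0.385, 0.008, 0, 0.04, 0],
    [0.5, 0.0, 0, 0.09, 0],
    [0.75, -0.03, 0, 0.13, 0],
    [0.75, -0.03, 0, 0.13, 0],
    [0.75, -0.03, 0, 0.13, 0],
  ],
)

```text
time: 22.12
tool_pos: [0.3681, -0.2968, 0.1945]
ee_rot: [3.14, 0.001, -1.571]
wrist_force: [0.0, 0.4, 0.6]
width: 0.07
```

```bash
python3 look.py
```

```text
22.225 [-0.10082774  0.39385616  0.32383855] [ 0.36806319 -0.29638635  0.19327247] 0.0703175863849892
```

View pics/b12.png

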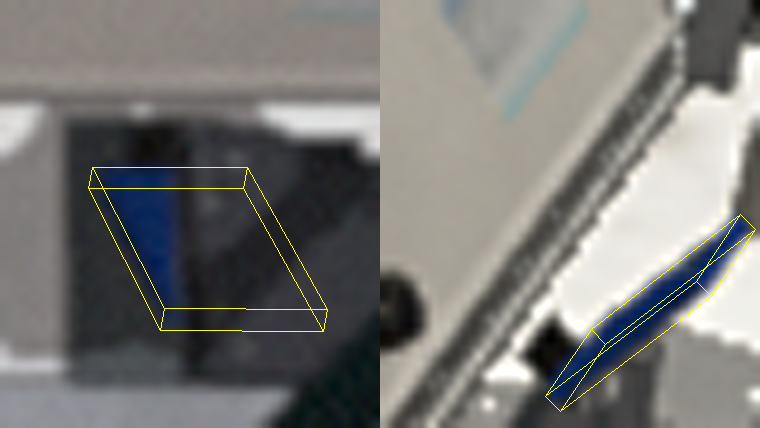

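Call:
arm_command(
  plan=[
    [0.75, 0, 0, -0.04, 0],
    [0.75, 0, 0, -0.08, 0],
    [0.75, 0, 0, -0.1, 0],
    [0.75, 0, 0, -0.108, 0],
    [0.75, 0, 0, -0.108, 0],
    [0, 0, 0, -0.108, 0],
    [0, 0, 0, -0.108, 0],
    [0, 0, 0, -0.108, 0],
    [0, 0, 0, -0.108, 0],
  ],
)

```text
time: 23.35
tool_pos: [0.3691, -0.2977, 0.0885]
ee_rot: [-3.14, -0.001, -1.57]
wrist_force: [-0.5, -0.3, 3.0]
width: 0.0499
```

Call:
arm_command(
  plan=[
    [0, 0, 0, 0.008, 0],
    [0, 0, 0, 0.025, 0],
    [0, 0, 0, 0.06, 0],
    [0, 0, 0, 0.1, 0],
    [0, -0.01, 0.02, 0.14, 0],
    [0, -0.02, 0.06, 0.165, 0],
    [0, -0.02, 0.06, 0.165, 0],
  ],
)

```text
time: 24.22
tool_pos: [0.3493, -0.2366, 0.257]
ee_rot: [-3.135, -0.005, -1.568]
wrist_force: [0.8, -1.5, -0.2]
width: 0.0499
```

```bash
cat > dock.py <<'E'
from h import *
import sys
t=np.load("t0.npy",allow_pickle=True).item(); s=np.load("s0.npy",allow_pickle=True).item()
X,Y,W=map(float,sys.argv[1:4]); bx=float(sys.argv[4])
def T(L): 
    R=Ro.from_euler('z',W,degrees=True).as_matrix(); return np.array(L)*1e-3@R.T+[X,Y,0]
ims=[]
for S,(x0,y0,x1,y1),f in((t,(244,138,284,195),9),(s,(238,228,300,275),7)):
    im=cv2.resize(S["image"][y0:y1,x0:x1,::-1],None,fx=f,fy=f,interpolation=cv2.INTER_CUBIC)
    for sg in(-1,1):
        wire(S,im,x0,y0,f,T([[-50,sg*21,14.5],[60,sg*21,14.5],[60,sg*41,14.5],[-50,sg*41,14.5]]),True,(0,0,255))
        wire(S,im,x0,y0,f,T([[-50,sg*27,10.5],[-72,sg*37.5,10.5]]),False,(0,160,0))
    wire(S,im,x0,y0,f,T([[60,-41,26],[72,-41,26],[72,41,26],[60,41,26]]),True,(255,0,0))
    wire(S,im,x0,y0,f,T([[bx,-15,8],[bx,15,8],[bx,15,0],[bx,-15,0]]),True,(255,0,255))
    ims.append(im)
h=max(i.shape[0] for i in ims)
cv2.imwrite("pics/d.png",np.hstack([cv2.copyMakeBorder(i,0,h-i.shape[0],0,0,cv2.BORDER_CONSTANT) for i in ims]))
E
python3 dock.py .584 .3797 2.4 14
python3 - <<'E'
from h import *
s=optics.snapshot("scene"); crop(s,"pics/b16.png",360,40,450,150,5)
o=robot.get_obs();print(o["time"],o["wrist_force"],o["tool_pos"],o["width"],o["ee_rot"])
E
```

```text
24.275 [ 0.70975148  0.28501963 -1.03033722] [ 0.3490015  -0.23716383  0.25480411] 0.049500568003156824 [-3.13812567 -0.00363307 -1.56909155]
```

View pics/d.png

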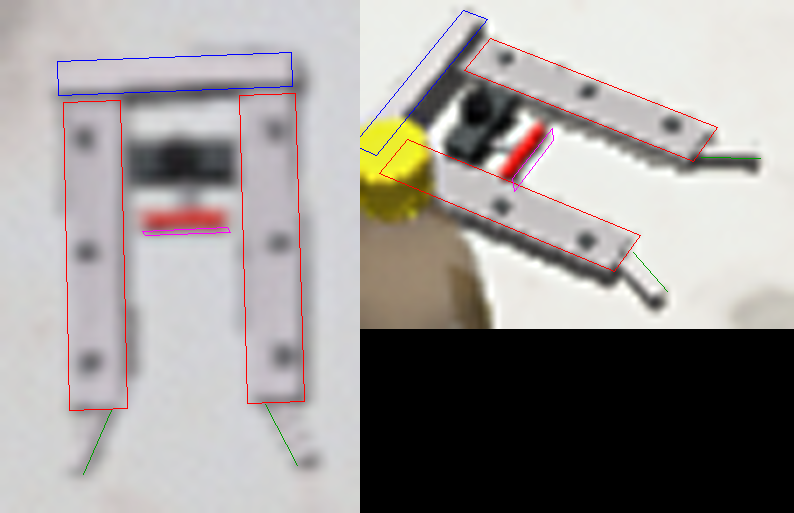

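View pics/b16.png

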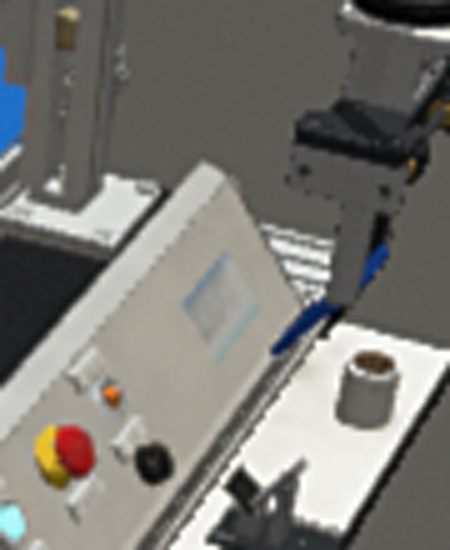

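Call:
arm_command(
  plan=[
    [0, 0.005, 0.055, 0, 0],
    [0, 0.01, 0.11, 0, 0.3],
    [0, 0.015, 0.165, 0, 0.6],
    [0, 0.02, 0.22, 0, 1],
    [0, 0.027, 0.28, 0, 1.4],
    [0, 0.035, 0.34, 0, 1.8],
    [0, 0.043, 0.4, 0, 2.2],
    [0, 0.052, 0.46, 0, 2.6],
    [0, 0.062, 0.52, 0, 2.6],
    [0, 0.068, 0.57, 0, 2.6],
  ],
)

```text
time: 25.52
tool_pos: [0.417, 0.3346, 0.2505]
ee_rot: [3.139, -0.002, -1.525]
wrist_force: [0.5, -1.3, 0.1]
width: 0.0497
```

Call:
arm_command(
  plan=[
    [0, 0.003, 0.038, -0.03, 0],
    [0, 0.003, 0.038, -0.07, 0],
    [0, 0.003, 0.038, -0.11, 0],
    [0, 0.003, 0.038, -0.14, 0],
    [0, 0.003, 0.038, -0.16, 0],
    [0, 0.003, 0.038, -0.16, 0],
    [0, 0.003, 0.038, -0.16, 0],
  ],
)

```text
time: 26.4
tool_pos: [0.4202, 0.3708, 0.0927]
ee_rot: [-3.141, -0.0, -1.525]
wrist_force: [-0.1, 0.0, -0.4]
width: 0.0497
```

Run:
```python
from ov3 import *
s=optics.snapshot("scene"); t=optics.snapshot("top")
o=robot.get_obs();p=o["tool_pos"];print(o["time"],o["wrist_force"],p,o["width"],o["ee_rot"])
C=cradleR(np.pi+np.radians(2.6)); R=C@Ro.from_euler('z',90,degrees=True).as_matrix()
c=p+[0,0,.004]-R[:,2]*.025
print("low end",c-R[:,2]*.042)
cv2.imwrite("pics/b17.png",np.hstack([draw(t,(230,150,310,250),4.8,c,R),draw(s,(250,190,350,310),4,c,R)]))
```

```text
26.5 [ 1.00621379 -0.44263237 -0.65765423] [0.42051312 0.371211   0.09372273] 0.04952463460665641 [-3.13972069e+00  1.05355689e-03 -1.52512889e+00]
low end [0.45890318 0.37295429 0.04283954]
```

View pics/b17.png

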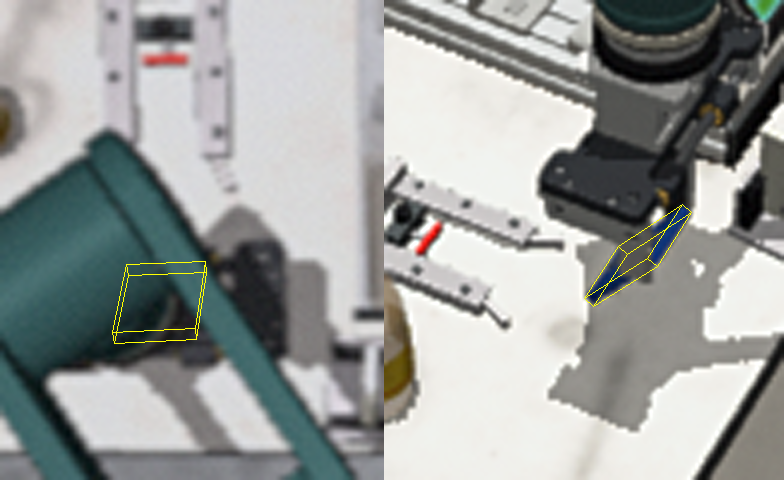

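Call:
arm_command(
  plan=[
    [0, 0, 0, -0.018, 0],
    [0, 0, 0, -0.032, 0],
    [0, 0, 0, -0.038, 0],
    [0, -0.005, 0, -0.042, 0],
    [0, -0.011, -0.0005, -0.047, 0],
    [0, -0.016, -0.0007, -0.051, 0],
    [0, -0.02, -0.001, -0.055, 0],
  ],
)

```text
time: 27.38
tool_pos: [0.3994, 0.3702, 0.0378]
ee_rot: [-3.141, 0.001, -1.525]
wrist_force: [0.5, -0.1, 2.6]
width: 0.0496
```

```bash
cat > lk.py <<'E'
from h import *
s=optics.snapshot("scene"); crop(s,"pics/b18.png",270,200,370,300,5)
o=robot.get_obs();p=o["tool_pos"];print(o["time"],o["wrist_force"].round(1),p.round(4),o["width"],o["ee_rot"].round(3))
E
python3 lk.py
```

```text
27.425 [ 0.8 -0.2  2.8] [0.3985 0.3701 0.037 ] 0.04971239064074905 [ 3.141e+00  1.000e-03 -1.524e+00]
```

View pics/b18.png

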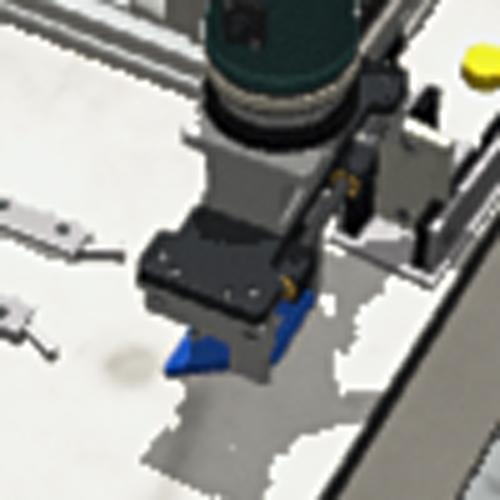

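Call:
arm_command(
  plan=[
    [0, -0.004, 0, -0.006, 0],
    [0, -0.007, 0, -0.012, 0],
    [0, -0.009, 0, -0.018, 0],
    [0, -0.01, -0.0005, -0.024, 0],
    [0, -0.011, -0.0005, -0.029, 0],
    [0, -0.011, -0.0005, -0.033, 0],
    [0, -0.011, -0.0005, -0.033, 0],
  ],
)

```text
time: 28.3
tool_pos: [0.3885, 0.3692, 0.004]
ee_rot: [3.141, -0.0, -1.525]
wrist_force: [-1.9, 0.5, 1.9]
width: 0.0495
```

```bash
python3 lk.py
```

```text
28.35 [-1.2  1.4  1.6] [0.3887 0.3692 0.0042] 0.04972345770630514 [ 3.142 -0.    -1.525]
```

View pics/b18.png

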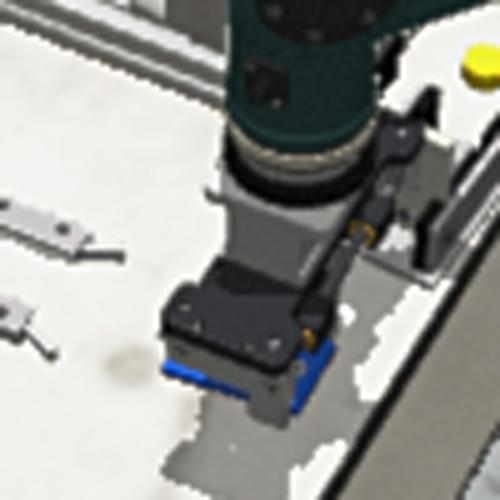

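Call:
arm_command(
  plan=[
    [0, 0, 0, -0.001, 0],
    [0, 0, 0, -0.002, 0],
    [0, 0, 0, -0.0025, 0],
    [0.6, 0, 0, -0.0025, 0],
    [0.6, 0, 0, -0.0025, 0],
    [0.6, 0, 0, -0.0025, 0],
  ],
)

```text
time: 29.1
tool_pos: [0.3887, 0.3692, 0.0018]
ee_rot: [3.142, -0.0, -1.525]
wrist_force: [0.3, 0.7, 0.5]
width: 0.0564
```

```bash
python3 lk.py
python3 - <<'E'
from h import *
t=optics.snapshot("top"); crop(t,"pics/b19.png",230,140,320,250,5)
E
```

```text
29.15 [-0.2 -0.5 -0.4] [0.3886 0.3692 0.0018] 0.05654742484673443 [ 3.142 -0.    -1.525]
```

View pics/b18.png

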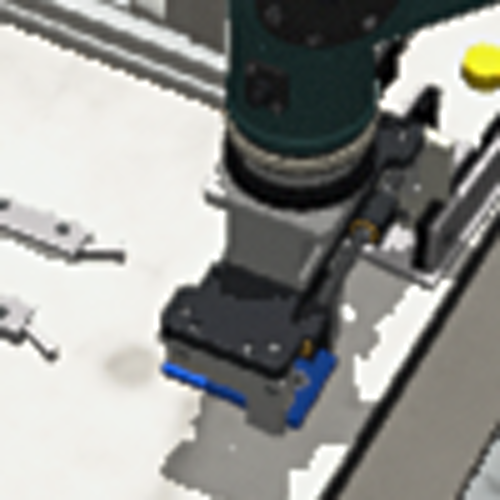

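View pics/b19.png

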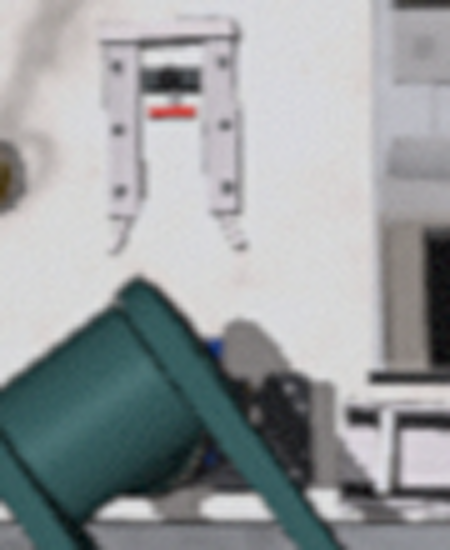

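Call:
arm_command(
  plan=[
    [0, 0, 0, 0, 0],
    [0, 0, 0, 0, 0],
    [0, 0, 0, 0, 0],
    [0, 0.01, 0.001, 0, 0],
    [0, 0.022, 0.002, 0, 0],
    [0, 0.034, 0.0025, 0, 0],
    [0, 0.046, 0.003, 0, 0],
    [0, 0.055, 0.0035, 0, 0],
    [0, 0.055, 0.0035, 0, 0],
  ],
)

```text
time: 30.32
tool_pos: [0.4446, 0.3727, 0.0019]
ee_rot: [-3.141, -0.0, -1.526]
wrist_force: [0.6, -0.3, 0.9]
width: 0.0496
```

Run:
```python
from ov3 import *
s=optics.snapshot("scene"); o=robot.get_obs();p=o["tool_pos"];print(o["time"],o["wrist_force"].round(1),p.round(4),o["width"],o["ee_rot"].round(3))
W=np.radians(2.6); h=np.array([np.cos(W),np.sin(W),0]); R=np.c_[[-h[1],h[0],0],[0,0,1],h]
c=np.array([p[0],p[1],.004])+h*.025
im=draw(s,(235,200,335,300),7,c,R)
def T(L): return np.array(L)*1e-3@Ro.from_euler('z',2.6,degrees=True).as_matrix().T+[.584,.379,0]
for sg in(-1,1):
    wire(s,im,235,200,7,T([[-50,sg*21,14.5],[60,sg*21,14.5],[60,sg*41,14.5],[-50,sg*41,14.5]]),True,(0,0,255))
cv2.imwrite("pics/b20.png",im)
```

```text
30.375 [ 0.  -0.   0.1] [0.4441 0.3728 0.002 ] 0.0496917738450055 [-3.141 -0.    -1.525]
```

View pics/b20.png

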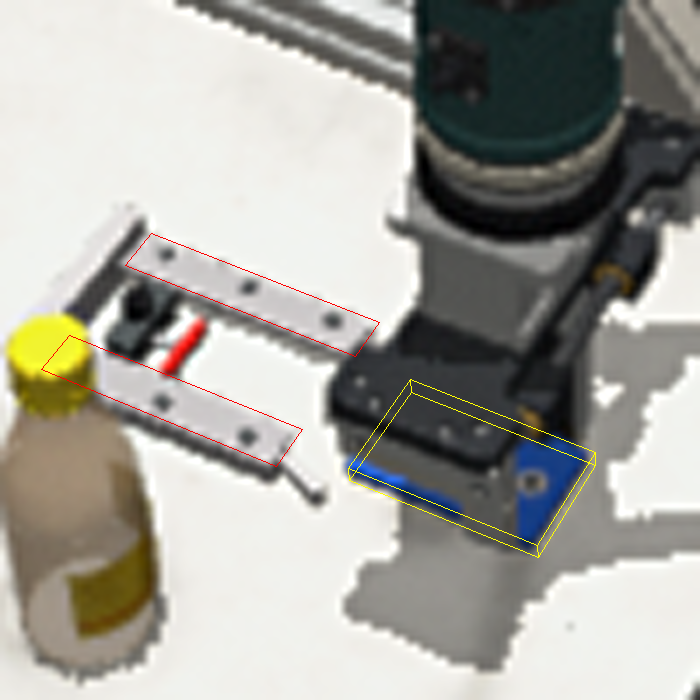

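Call:
arm_command(
  plan=[
    [0, 0.008, 0.0004, 0, 0],
    [0, 0.016, 0.0008, 0, 0],
    [0, 0.024, 0.0012, 0, 0],
    [0, 0.032, 0.0015, 0, 0],
    [0, 0.032, 0.0015, 0, 0],
  ],
)

```text
time: 31.0
tool_pos: [0.4765, 0.3743, 0.002]
ee_rot: [-3.141, 0.0, -1.525]
wrist_force: [-0.3, 0.4, -0.2]
width: 0.0495
```

Call:
arm_command(
  plan=[
    [0, 0.006, 0.0003, 0, 0],
    [0, 0.012, 0.0006, 0, 0],
    [0, 0.018, 0.0008, 0, 0],
    [0, 0.021, 0.001, 0, 0],
    [0, 0.021, 0.001, 0, 0],
  ],
)

```text
time: 31.62
tool_pos: [0.497, 0.3753, 0.002]
ee_rot: [-3.141, -0.0, -1.525]
wrist_force: [-0.5, 0.6, -0.6]
width: 0.0497
```

```bash
cat > lk2.py <<'E'
from h import *
s=optics.snapshot("scene"); crop(s,"pics/b21.png",235,200,335,300,7)
t=optics.snapshot("top"); crop(t,"pics/b22.png",235,135,305,215,7)
o=robot.get_obs();p=o["tool_pos"];print(o["time"],o["wrist_force"].round(1),p.round(4),o["width"],o["ee_rot"].round(3))
E
python3 lk2.py
```

```text
31.725 [-0.5 -0.4 -0.6] [0.4967 0.3753 0.002 ] 0.04928742783947538 [-3.141 -0.    -1.525]
```

View pics/b21.png

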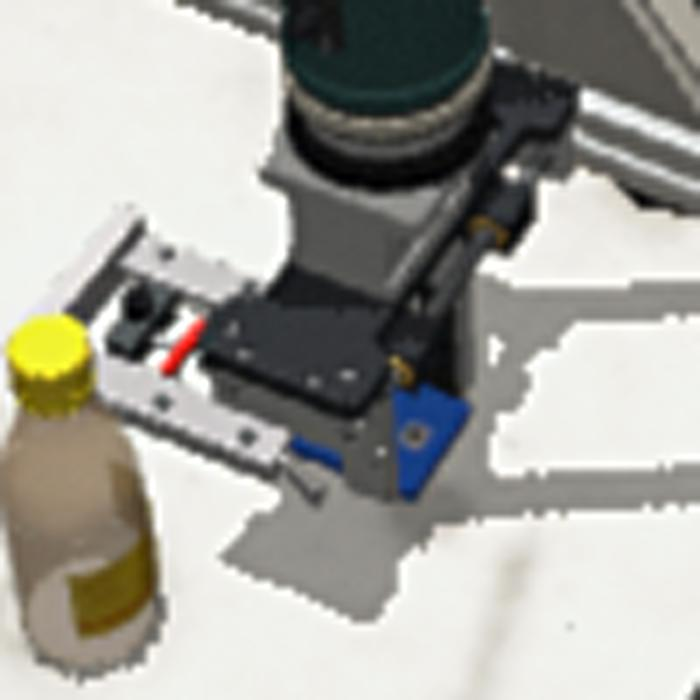

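Call:
arm_command(
  plan=[
    [0.6, 0, 0, 0, 0],
    [0.6, 0, 0, 0, 0],
    [0.6, 0, 0, 0, 0],
    [0.6, 0, 0, 0.02, 0],
    [0.6, 0, 0, 0.04, 0],
    [0, -0.02, -0.0009, 0.04, 0],
    [0, -0.036, -0.0016, 0.04, 0],
    [0, -0.036, -0.0016, 0.04, 0],
    [0, -0.036, -0.0016, 0.04, 0],
  ],
)

```text
time: 32.85
tool_pos: [0.4609, 0.3738, 0.0423]
ee_rot: [-3.141, -0.0, -1.525]
wrist_force: [0.4, 0.4, 0.9]
width: 0.0198
```

```bash
python3 lk2.py
```

```text
32.95 [-0.   0.1 -0.4] [0.461  0.3737 0.0419] 0.011715172623850096 [-3.141 -0.    -1.525]
```

View pics/b21.png

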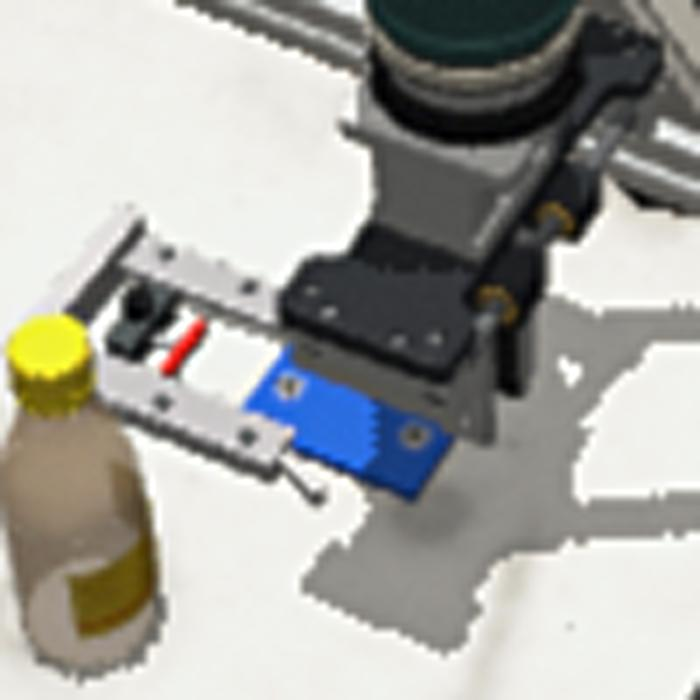

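View pics/b22.png

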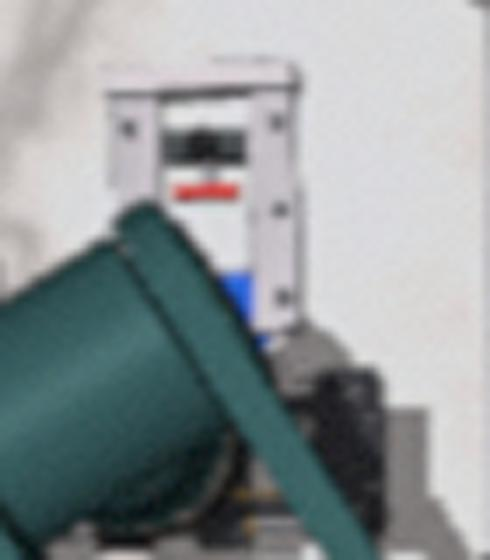

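Call:
arm_command(
  plan=[
    [0, 0, 0, -0.02, 0],
    [0, 0, 0, -0.038, 0],
    [0, 0, 0, -0.0385, 0],
    [0, 0.006, 0.0003, -0.0385, 0],
    [0, 0.014, 0.0006, -0.0385, 0],
    [0, 0.022, 0.001, -0.0385, 0],
    [0, 0.03, 0.0014, -0.0385, 0],
    [0, 0.036, 0.0016, -0.0385, 0],
    [0, 0.036, 0.0016, -0.0385, 0],
  ],
)

```text
time: 34.08
tool_pos: [0.4972, 0.3753, 0.0035]
ee_rot: [-3.141, -0.0, -1.525]
wrist_force: [-0.2, 0.1, -1.0]
width: 0.0001
```

```bash
python3 lk2.py
```

```text
34.175 [ 0.7  0.3 -0.7] [0.4966 0.3752 0.0034] 0.00022304020057487835 [ 3.142 -0.    -1.525]
```

View pics/b21.png

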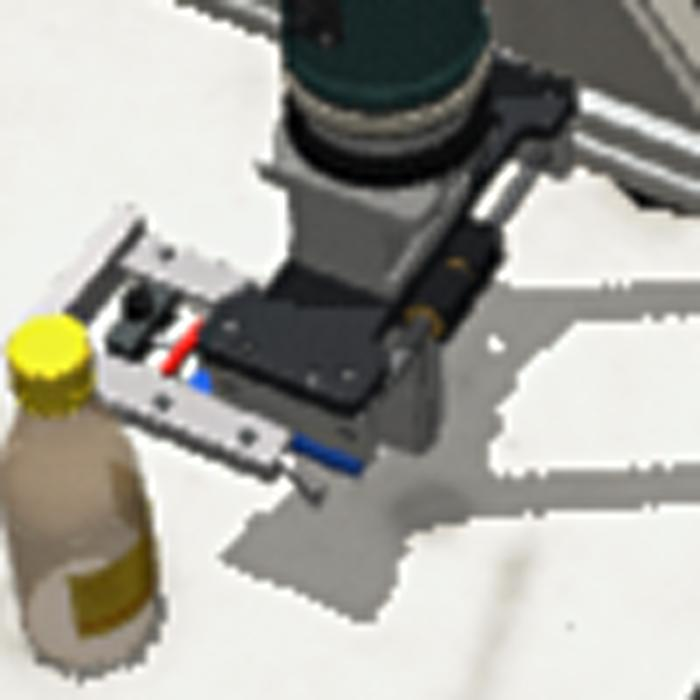

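View pics/b22.png

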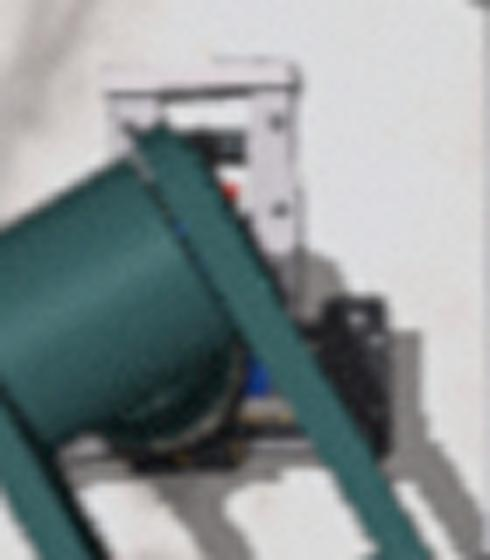

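Call:
arm_command(
  plan=[
    [0, 0.0015, 0.0001, 0, 0],
    [0, 0.003, 0.0001, 0, 0],
    [0, 0.0045, 0.0002, 0, 0],
    [0, 0.0045, 0.0002, 0, 0],
  ],
)

```text
time: 34.67
tool_pos: [0.5013, 0.3755, 0.0035]
ee_rot: [-3.141, -0.0, -1.525]
wrist_force: [0.4, -0.3, 0.6]
width: 0.0002
```

Call:
arm_command(
  plan=[
    [0, 0.0015, 0.0001, 0, 0],
    [0, 0.003, 0.0001, 0, 0],
    [0, 0.003, 0.0001, 0, 0],
  ],
)

```text
time: 35.05
tool_pos: [0.5043, 0.3756, 0.0035]
ee_rot: [-3.141, -0.0, -1.525]
wrist_force: [0.2, 0.4, -1.1]
width: 0.0005
```

```bash
python3 lk2.py
```

```text
35.15 [ 0.1  0.2 -0.8] [0.5043 0.3756 0.0036] 0.0003369065400005825 [-3.141 -0.    -1.525]
```

View pics/b21.png

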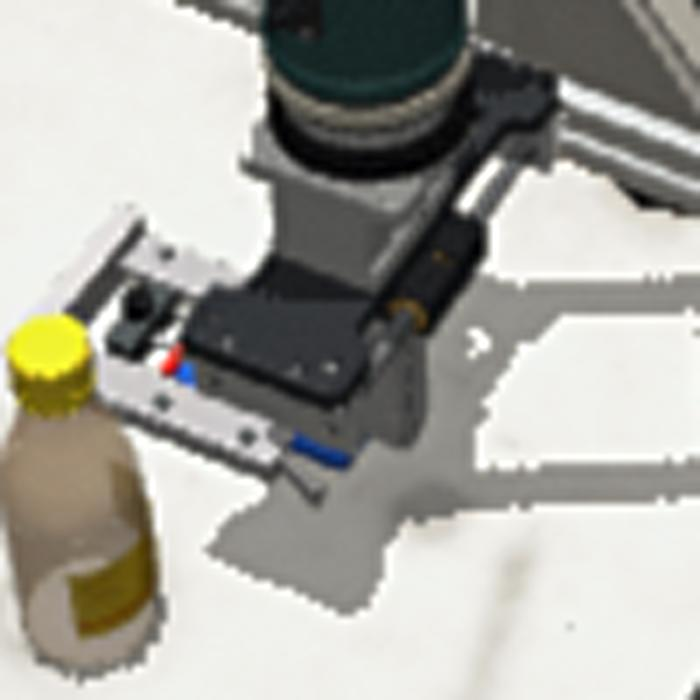

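Call:
arm_command(
  plan=[
    [0, 0.001, 0, 0, 0],
    [0, 0.002, 0.0001, 0, 0],
    [0, 0.002, 0.0001, 0, 0],
  ],
)

```text
time: 35.52
tool_pos: [0.5062, 0.3758, 0.0035]
ee_rot: [-3.141, -0.0, -1.525]
wrist_force: [0.2, -0.5, 0.6]
width: 0.0007
```

Call:
arm_command(
  plan=[
    [0, 0.001, 0, 0, 0],
    [0, 0.0015, 0.0001, 0, 0],
    [0, 0.0015, 0.0001, 0, 0],
  ],
)

```text
time: 35.9
tool_pos: [0.5069, 0.3758, 0.0035]
ee_rot: [3.14, -0.0, -1.525]
wrist_force: [-4.0, -0.1, 1.7]
width: 0.0004
```

```bash
python3 lk2.py; python3 lk2.py
```

```text
36.0 [-4.2 -0.4  2.4] [0.507  0.3758 0.0035] 0.0004624043497304497 [ 3.14  -0.    -1.525]
36.1 [-4.4 -0.3  1.9] [0.5072 0.3758 0.0035] 0.0002747454860224383 [ 3.141 -0.    -1.525]
```

View pics/b21.png

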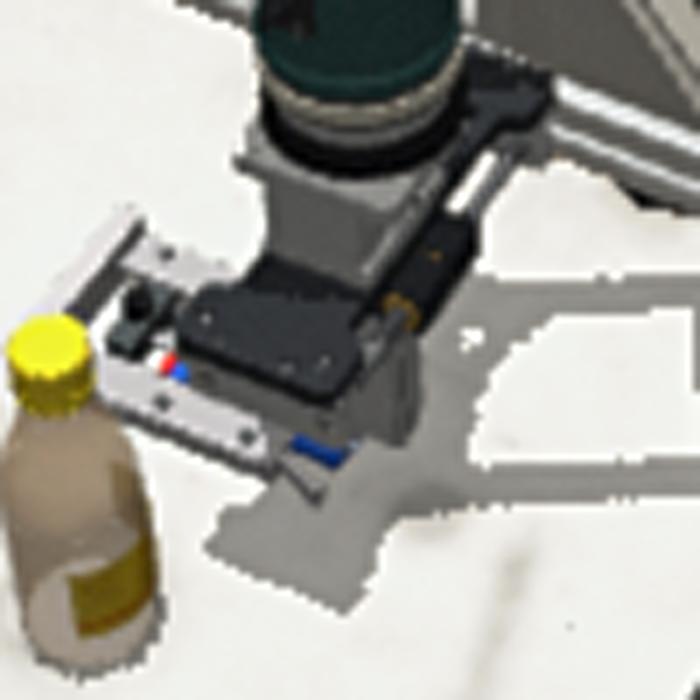

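Call:
arm_command(
  plan=[
    [0, 0.0005, 0, 0, 0],
    [0, 0.001, 0, 0, 0],
    [0, 0.001, 0, 0, 0],
    [0, 0.001, 0, 0, 0],
  ],
)

```text
time: 36.6
tool_pos: [0.5082, 0.3759, 0.0035]
ee_rot: [3.141, -0.0, -1.525]
wrist_force: [-4.7, 0.3, 3.2]
width: 0.0005
```

```bash
python3 lk2.py
```

```text
36.7 [-5.2  0.4  2.7] [0.5082 0.3758 0.0035] 0.0004844417841826035 [ 3.141 -0.    -1.525]
```

View pics/b22.png

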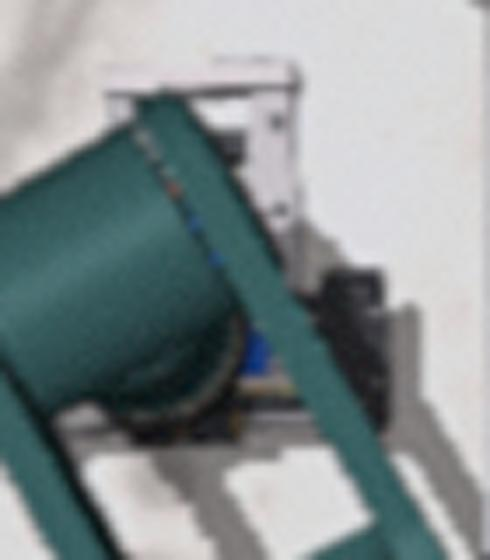

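Call:
arm_command(
  plan=[
    [0, 0.0005, 0, 0, 0],
    [0, 0.001, 0, 0, 0],
    [0, 0.0015, 0.0001, 0, 0],
    [0, 0.0015, 0.0001, 0, 0],
    [0, 0.0015, 0.0001, 0, 0],
  ],
)

```text
time: 37.33
tool_pos: [0.5092, 0.3759, 0.0035]
ee_rot: [3.14, -0.0, -1.525]
wrist_force: [-6.2, 0.2, 3.3]
width: 0.0004
```

Run:
```python
from h import *
print(robot.get_obs()["wrist_force"],robot.get_obs()["tool_pos"])
s=optics.snapshot("scene"); crop(s,"pics/b23.png",245,235,295,285,12)
```

```text
[-6.21981307  0.18569379  3.28361345] [0.50923282 0.37592494 0.00348041]
```

View pics/b23.png

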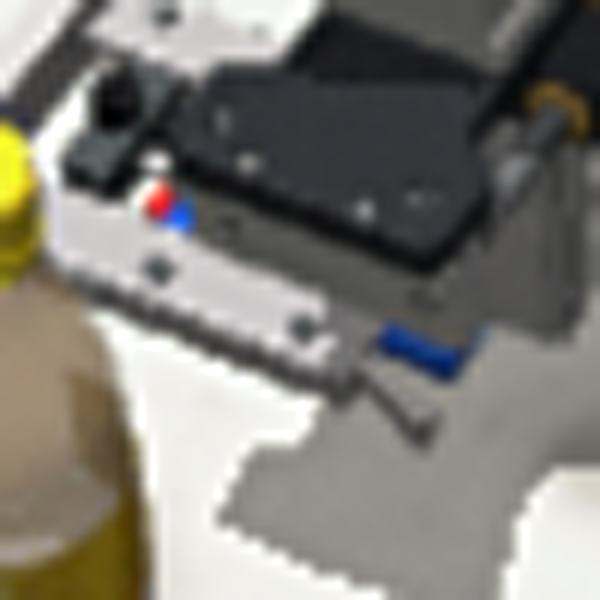

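Call:
arm_command(
  plan=[
    [0, -0.0007, 0, 0, 0],
    [0, -0.0015, -0.0001, 0, 0],
    [0, -0.0022, -0.0001, 0, 0],
    [0, -0.003, -0.0001, 0, 0],
    [0, -0.0037, -0.0002, 0, 0],
    [0, -0.0045, -0.0002, 0, 0],
    [0, -0.0052, -0.0002, 0, 0],
    [0, -0.006, -0.0003, 0, 0],
    [0, -0.007, -0.0003, 0, 0],
    [0, -0.008, -0.0004, 0, 0],
  ],
)

```text
time: 38.62
tool_pos: [0.5021, 0.3755, 0.0035]
ee_rot: [-3.141, -0.0, -1.525]
wrist_force: [0.3, -0.0, -0.3]
width: 0.0006
```

```bash
python3 lk2.py
```

```text
38.725 [ 0.  -1.  -0.3] [0.502  0.3755 0.0035] 0.00021084640390801293 [-3.142 -0.    -1.525]
```

View pics/b21.png

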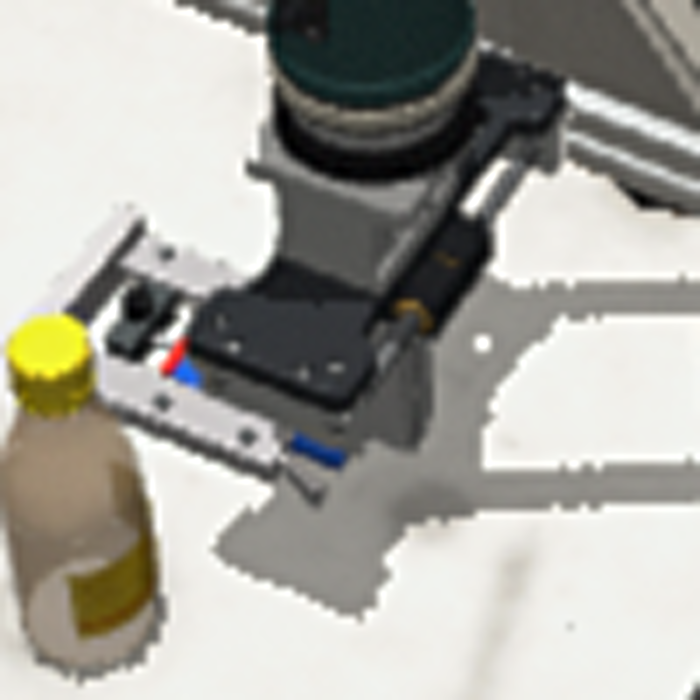

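Retreat and inspect.

Call:
arm_command(
  plan=[
    [0, -0.015, -0.0006, 0, 0],
    [0, -0.025, -0.001, 0.01, 0],
    [0, -0.03, -0.001, 0.05, 0],
    [0, -0.05, -0.02, 0.1, 0],
    [0, -0.09, -0.06, 0.14, 0],
    [0, -0.12, -0.11, 0.17, 0],
    [0, -0.13, -0.17, 0.19, 0],
    [0, -0.13, -0.23, 0.2, 0],
    [0, -0.13, -0.25, 0.2, 0],
    [0, -0.13, -0.25, 0.2, 0],
  ],
)

```text
time: 39.98
tool_pos: [0.3717, 0.1245, 0.2046]
ee_rot: [-3.139, 0.0, -1.528]
wrist_force: [-0.1, 0.3, 0.1]
width: 0.0006
```

Run:
```python
from ov3 import *
s=optics.snapshot("scene"); t=optics.snapshot("top"); o=robot.get_obs();print(o["time"],o["tool_pos"])
W=np.radians(2.6); h=np.array([np.cos(W),np.sin(W),0]); R=np.c_[[-h[1],h[0],0],[0,0,1],h]
c=np.array([.584,.379,.004])+h*(.0165-.042)
cv2.imwrite("pics/e1.png",np.hstack([draw(t,(240,135,290,200),8,c,R),draw(s,(235,220,285,285),8,c,R)]))
crop(t,"pics/e2.png",240,135,300,205,8)
cv2.imwrite("pics/e3.png",s["image"][:,:,::-1])
cv2.imwrite("pics/e4.png",t["image"][:,:,::-1])
```

```text
40.075 [0.37171979 0.12602731 0.20381232]
```

View pics/e1.png

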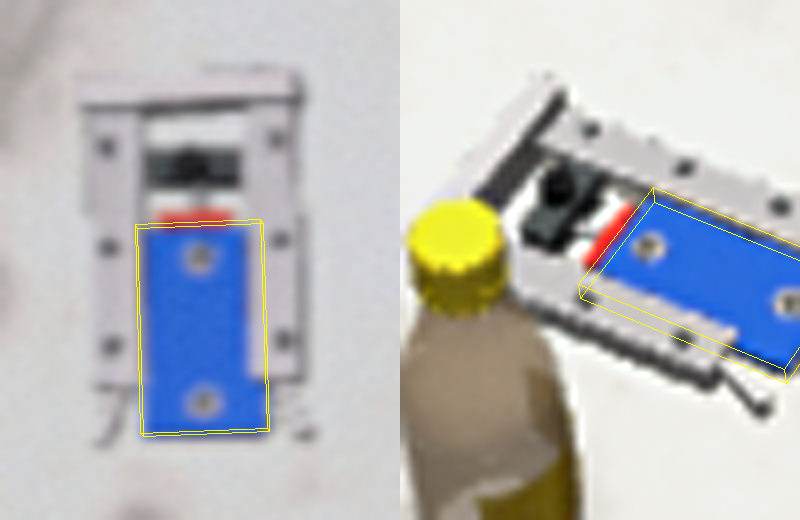

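View pics/e2.png

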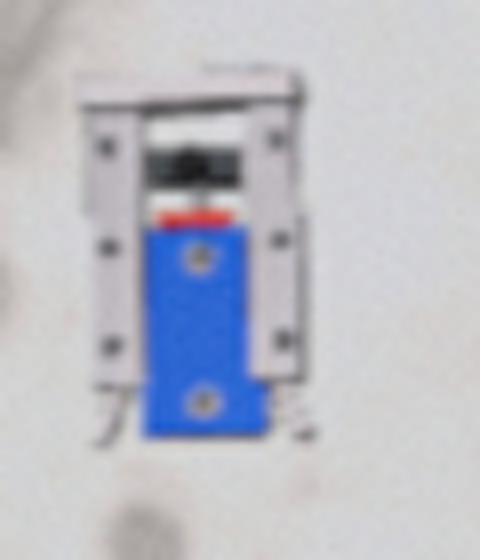

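View pics/e3.png

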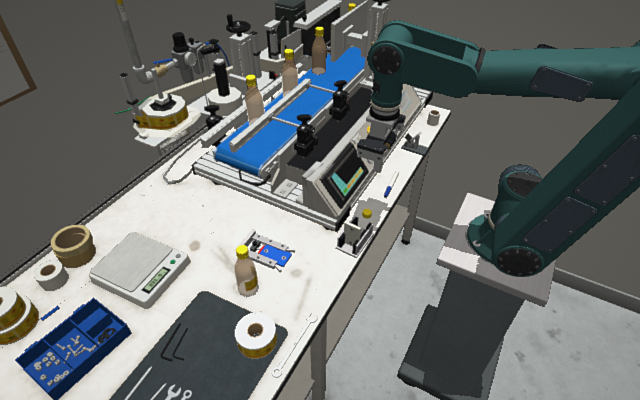

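View pics/e4.png

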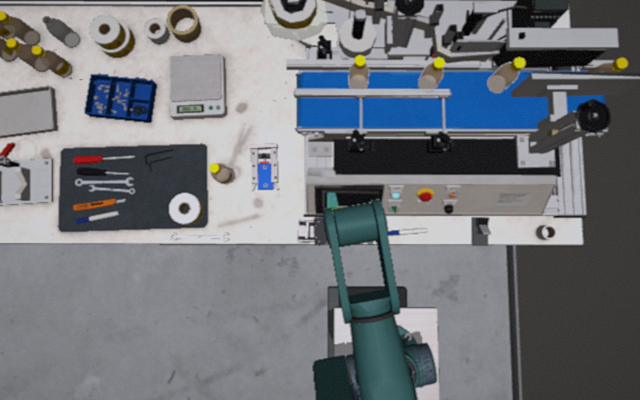

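```bash
python3 -c "
from bench import robot
print(robot.close_job())"
```

```text
the job is handed in; nothing more can be done
None
```

The blue plate is in the dock, lying flat under both lips, in line and touching the buffer. I handed the job in at about 40 s of the 70 s allowed.

**Sequence**
1. I drew the plate straight up out of the rack by its faces, leaned it on the rest and let go.
2. I took it again by its long edges, pivoted it flat on the table before the dock, and slid it in under the lips.
3. I pushed it home with shut fingers, eased off slowly and backed clear.

**Leaning on the rest:** the plate first settled about 6 mm out along the ledge and tilted too far back. An edge-grip nudge left it as it was. A light push on its outer face seated it. It then matched the predicted resting position in the pictures, and I let go of it again before taking it the new way.

**Buffer push:** the force rose to 6.2 N.
- By position, the buffer gave about 3 mm.
- By force alone it would be nearer 5 to 6 mm. These two disagree, probably because of friction, but both are well short of the 10 mm end of travel.

**Last checks**
- **Plate and buffer:** the last pictures show the plate's far end at the buffer's original rest line, and its near end sticks out of the rails.
- **White plate and other things:** the white plate is in its slot, and the cap, marker, bottle and roll look unmoved. I compared those by eye only.
- **Forces:** apart from the buffer push, the highest wrist force I read was about 18 N, during the edge-grip nudge.

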